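# Put washed sample jars and scoops up to dry

### The arm

A 6-joint arm with a two-finger parallel gripper is mounted at the origin on the work surface. World frame = base frame: x ahead of the robot, y to its left, z up, the work surface at z = 0. Lengths are in m, angles in rad, forces in N, time in s.
With the tool pointing down it reaches from about 0.35 to 0.875 m from the base axis. Payload 4.2 kg.
Tool frame: the origin (TCP) lies on the centre line of the jaws, within the pads' length; the fingertips stand 25 mm ahead of it and the grasp point (between the pads) lies 6 mm ahead of it; z points along the fingers, y is the line along which they close (so a half turn about z gives the same grasp; the last joint's range is limited). The gripper opens to 87 mm and grips with 3 to 60 N. Pads are 19 mm wide; open, the fingers measure 117 mm over their backs; the gripper's body (75 mm by 190 mm) begins 51 mm behind the grasp point.
Start: joints at [1.391, 0.385, 0.008, 0, -1.194, -0.259], TCP at [0.265, 0.566, 0.248] pointing down, gripper open.
Joint ranges: [-3.14, 3.14], [-1.21, 2.06], [-1.07, 1.41], [-3.16, 2.05], [-2.99, -0.16], [-3.1, 3.1]. Speed limits (rad/s): [2.79, 2.79, 3.14, 3.14, 3.14, 3.14].

### API

Orientations are given as a unit quaternion [w, x, y, z].
In Python, from cell import ctrl gives the robot as it stands.
- The arm moves only by the tool apply_moves, never from a script. Its arguments are lists of equal length, an entry for each row: "fingers": the opening, from 0 (shut) to 1 (fully open); "delta_pos": the shift along the world's x, y, z in mm, a list of three; "roll": the turn about the world's z in degrees. A call has 1 to 12 rows; each row is the pose to reach, as a shift and turn from the pose commanded when the call began; what a row does not reach only later rows make up. A row lasts 1/8 s, in which the tool goes at most 62.5 mm and 10.7 degrees, less where a joint would pass 70% of its speed; a pose out of reach is approached as far as the arm can. A call with a gripper value outside its range is refused whole. The fingers move at their own pace and stop on an object; the grip force is fixed at half the most. Time passes only in rows, so rows that repeat a pose let the fingers close. It gives the time, the measured TCP pose, the force, the opening and the grip force at its end, in the units of the state.
- ctrl.get_obs(): the state, without advancing time (a new reading comes with each control period).
- ctrl.get_image(name): name is "scene" or "top" or "wrist"; returns a dict with "color" (420x560x3 uint8, blue, green, red), "vertical_fov" (degrees; the focal length in pixels is half the picture's height over the tangent of half this angle, whatever the lens; pixels are square), "cx", "cy" (the principal point, pixels), "R" (3x3) and "t" (3): a world point X has camera coordinates R X + t. Camera axes: x right, y down, z forward; pixel columns grow to the right and rows downward; lengths in m; the calibration is good to about 2 mm. A picture is of the moment at which its call begins. There is no depth.
- ctrl.finish_job(): hands the job in; it is judged then, once.
The state is a dict: "t": time; "joint_positions": joint angles; "dq": joint speeds; "joint_torque": joint torques, N m; "tcp_pos": TCP position; "orientation": TCP orientation; "force": force on the tool from outside, world axes, zero at the start; "moment": the same for the moment, N m; "grip_width": finger opening in m; "gripper_force": force on a finger pad.
Only numpy, scipy, OpenCV 4.12 (cv2) and the standard library are available. Lean on these libraries where they do the work, as an engineer would, in place of code of your own. Each camera call takes 0.05 s, during which the arm holds its last target. There are 200 camera calls.

### The job

The washing-up from the sample bench has to dry: turn every white jar lying on the blue mat upside down over a peg of the drying rack, one jar to a peg, and hang each scoop by its eye on the hook peg of its own colour, red on red and blue on blue; lay the pipette level across both forks of its raised cradle, the handle's middle between the forks. The order is free; do not push the amber bottle, the dish stack or the orange timer about.

Things in the scene. Friction and masses are not known exactly. Their poses are not given: they have to be found in the camera images.
- jarA: white square jar lying on its side, 84 mm long, 46 x 46 mm, walls 3 mm, round open neck 38 mm outer, 31 mm inner diameter; 70 g; may be absent. Its x axis runs along it from mouth to closed base, z up at the start. Origin: mid-length, on the side it lies on; the long axis is at y=0, z=23 mm; mouth x=-42, neck to x=-18, square body to the base at x=+42 mm
- jarA_mouth (a point): centre of the mouth rim of jarA (on the long axis)
- jarB: white square jar lying on its side, 84 mm long, 46 x 46 mm, walls 3 mm, round open neck 38 mm outer, 31 mm inner diameter; 70 g; may be absent. Its x axis runs along it from mouth to closed base, z up at the start. Origin: mid-length, on the side it lies on; the long axis is at y=0, z=23 mm; mouth x=-42, neck to x=-18, square body to the base at x=+42 mm
- jarB_mouth (a point): centre of the mouth rim of jarB (on the long axis)
- jarC: white square jar lying on its side, 84 mm long, 46 x 46 mm, walls 3 mm, round open neck 38 mm outer, 31 mm inner diameter; 70 g; may be absent. Its x axis runs along it from mouth to closed base, z up at the start. Origin: mid-length, on the side it lies on; the long axis is at y=0, z=23 mm; mouth x=-42, neck to x=-18, square body to the base at x=+42 mm
- jarC_mouth (a point): centre of the mouth rim of jarC (on the long axis)
- rack: fixed grey drying rack, deck 85 x 270 mm, deck top 20 mm above its origin (on the bench, under its centre). Three green upright pegs 20 mm in diameter, dome-tipped, 62 mm tall above the deck, in a row along the rack's y axis 90 mm apart; its x axis points away from the robot
- peg0 (a point): foot of peg 0 on the deck top (axis of the peg), 62 mm below the peg's tip
- peg1 (a point): foot of peg 1 on the deck top (axis of the peg), 62 mm below the peg's tip
- peg2 (a point): foot of peg 2 on the deck top (axis of the peg), 62 mm below the peg's tip
- scoop_red: scoop with red head, standing upright in a fixed 55 mm tall, 40 x 150 mm open stand beside the other, 148 mm tall, 80 g. Origin under its foot, z up. Steel foot 24 x 30 x 35 mm (x, y, z), shank 18 mm wide, red head plate 6 mm thick (x), 30 mm wide (y, take it across this from above), z=114 to 148 mm, with an 18 mm eye along x centred at z=131 mm
- eye_red (a point): centre of the eye of the red scoop
- hook_red: fixed hook post with red foot and red peg: steel post 14 mm in diameter, 164 mm tall, origin on the bench under the post. The peg, 8 mm in diameter and 65 mm long, starts on the post's axis 160 mm above the bench and points to the post's own -x (towards the robot), rising 15 degrees to its free end
- hooktip_red (a point): free end of the red peg's axis
- scoop_blue: scoop with blue head, standing upright in a fixed 55 mm tall, 40 x 150 mm open stand beside the other, 148 mm tall, 80 g. Origin under its foot, z up. Steel foot 24 x 30 x 35 mm (x, y, z), shank 18 mm wide, blue head plate 6 mm thick (x), 30 mm wide (y, take it across this from above), z=114 to 148 mm, with an 18 mm eye along x centred at z=131 mm
- eye_blue (a point): centre of the eye of the blue scoop
- hook_blue: fixed hook post with blue foot and blue peg: steel post 14 mm in diameter, 164 mm tall, origin on the bench under the post. The peg, 8 mm in diameter and 65 mm long, starts on the post's axis 160 mm above the bench and points to the post's own -x (towards the robot), rising 15 degrees to its free end
- hooktip_blue (a point): free end of the blue peg's axis
- pipette: lab pipette lying flat, 195 mm long, 90 g: white square handle 120 x 18 x 18 mm with a yellow band, grey shaft 10 mm in diameter to the tip at -x, yellow plunger at +x. x axis along it, z up; the handle runs from x=-30 to +90 mm; origin on its underside
- pipette_mid (a point): middle of the handle's underside (balance point is near; 9 mm below the handle's axis)
- cradle: fixed pipette cradle with yellow foot: two narrow aluminium forks 84 mm apart along its x axis, each 12 mm thick (x), with an open-topped slot 30 mm wide (y), slot floor 50 mm above the bench, cheeks 8 mm high. Origin on the bench under its centre
- sample_bottle: bystander: closed amber sample bottle, 56 mm in diameter, 100 mm tall; origin under its centre
- dish_stack: bystander: stack of blue dishes, 90 mm in diameter, 35 mm tall; origin under its centre
- timer: bystander: orange timer box 60 x 80 x 30 mm; origin under its centre

How it is judged:
At the end, for the whole second after the job is handed in: Jars present: mouth down on deck (rim within 7 mm), mouth within 10 mm of a peg's axis, within 0.15 rad of vertical. Scoops: own colour's peg through eye, 6-58 mm from post, upright within 0.35 rad. Pipette level in both slots, handle middle within 15 mm of cradle middle. All at rest, released ((horizontal distance between jarA_mouth and peg0 below 0.01 m or horizontal distance between jarA_mouth and peg1 below 0.01 m or horizontal distance between jarA_mouth and peg2 below 0.01 m) and height (world z) of each of jarA_mouth, jarB_mouth, jarC_mouth below 0.027 m and angle between each of jarA, jarB, jarC's own x axis and vertical below 0.15 rad and linear speed of each of jarA, jarB, jarC, pipette below 0.02 m/s and (horizontal distance between jarB_mouth and peg0 below 0.01 m or horizontal distance between jarB_mouth and peg1 below 0.01 m or horizontal distance between jarB_mouth and peg2 below 0.01 m) and (horizontal distance between jarC_mouth and peg0 below 0.01 m or horizontal distance between jarC_mouth and peg1 below 0.01 m or horizontal distance between jarC_mouth and peg2 below 0.01 m) and x of eye_red in the frame of hook_red between -0.058 and -0.006 m and y of eye_red in the frame of hook_red between -0.008 and 0.008 m and z of eye_red in the frame of hook_red above 0.145 m and angle between each of scoop_red, scoop_blue's own z axis and vertical below 0.35 rad and linear speed of each of scoop_red, scoop_blue below 0.03 m/s and x of eye_blue in the frame of hook_blue between -0.058 and -0.006 m and y of eye_blue in the frame of hook_blue between -0.008 and 0.008 m and z of eye_blue in the frame of hook_blue above 0.145 m and horizontal distance between pipette_mid and cradle below 0.015 m and angle between the x axis of pipette and the x axis of cradle, either way round below 0.2 rad and z of pipette_mid in the frame of cradle between 0.046 and 0.055 m and angle between pipette's own z axis and vertical below 0.1 rad); the robot touches nothing.
It fails at once if a bystander (amber bottle, dish stack or timer) is moved more than 30 mm or the bottle tipped over (distance of any of sample_bottle, dish_stack, timer from where it was at the start of the episode above 0.03 m or angle between sample_bottle's own z axis and vertical above 0.6 rad).
Of jarA, jarB, jarC only 2 to 3 are there at a start; the rules pass over those that are not, and their reading is None.
At some moment in a run one of jarA, jarB, jarC may be knocked a few centimetres aside while the robot is not near it.
It also fails if it takes over 210 s, if anything falls off the work surface, if the arm or the gripper's body presses on something with over 40 N, if the wrist force passes 120 N, or if a joint passes its speed limit or range.

## Working session

There is one attempt and no reset: what is moved stays moved. The work goes in short steps, Python scripts to look and compute and a tool call to move; the robot and the scene stay as the last step left them, time stands still between calls to the robot, and variables do not carry over. Pictures are saved under pics/ and viewed, at most 14 in all, crops included, and the job is handed in when it is done.

Besides the shell and the picture viewer there is one more tool, called as name([rows], argument=value, ...), one row to a line, values as JSON. apply_moves: Moves the arm, as the interface text tells. Its arguments: {"type":"object","properties":{"fingers":{"type":"array"},"delta_pos":{"type":"array"},"roll":{"type":"array"}},"required":["fingers","delta_pos","roll"]}

```bash
mkdir -p pics; ls
cat > h.py <<'E'
from cell import ctrl
import numpy as np, cv2
def img(n):
    d=ctrl.get_image(n); d['f']=210/np.tan(np.radians(d['vertical_fov'])/2); d['R']=np.array(d['R']);d['t']=np.array(d['t']); return d
def ray(d,u,v):
    c=-d['R'].T@d['t']; r=d['R'].T@np.array([(u-d['cx'])/d['f'],(v-d['cy'])/d['f'],1]); return c,r/np.linalg.norm(r)
def onz(d,u,v,z):
    c,r=ray(d,u,v); return c+r*(z-c[2])/r[2]
def proj(d,X):
    p=d['R']@np.array(X)+d['t']; return p[:2]/p[2]*d['f']+[d['cx'],d['cy']]
def tri(*obs):
    A=0;b=0
    for d,u,v in obs:
        c,r=ray(d,u,v);M=np.eye(3)-np.outer(r,r);A=A+M;b=b+M@c
    return np.linalg.solve(A,b)
E
python3 - <<'E'
from h import *
import pickle
D={}
for n in ["scene","top","wrist"]:
    d=img(n);D[n]=d;cv2.imwrite(f"pics/{n}0.png",d['color']); print(n,d['f'],(-d['R'].T@d['t']).round(3),d['R'][2].round(2))
pickle.dump(D,open('D0.pkl','wb'))
o=ctrl.get_obs();print(o['t'],o['tcp_pos'],o['orientation'],o['grip_width'])
E
```

```text
pics
scene 501.29277323426487 [ 1.369 -0.462  0.95 ] [-0.64  0.36 -0.68]
top 381.39076858568166 [0.426 0.    1.153] [ 0.16 -0.03 -0.99]
wrist 340.3449036448826 [0.329 0.534 0.384] [-0.24  0.11 -0.97]
0.15 [0.26532774 0.56544546 0.24670232] [ 8.21441195e-04  9.76018909e-01 -2.17684170e-01 -1.31620631e-04] 0.08678440276849876
```

View pics/top0.png

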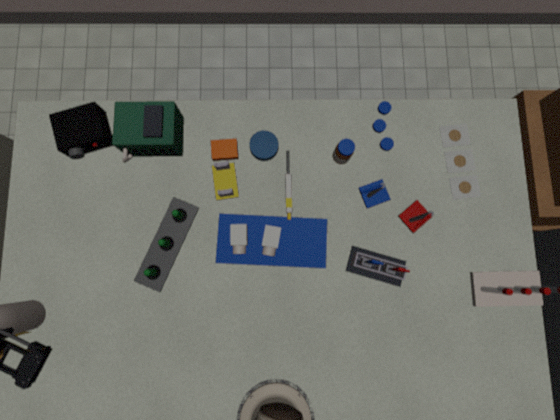

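View pics/scene0.png

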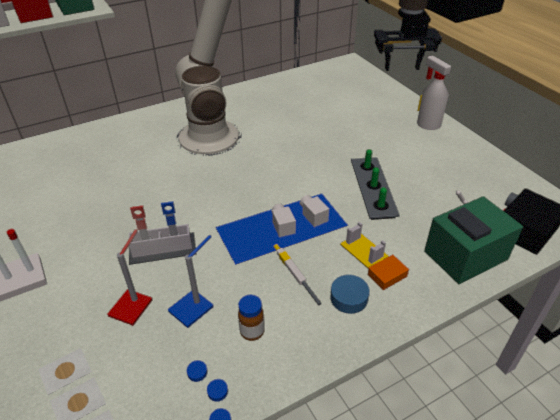

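Run:
```python
import pickle,cv2,numpy as np
D=pickle.load(open('D0.pkl','rb'))
from h import proj
print(proj(D['top'],[0,0,0]),proj(D['scene'],[0,0,0]))
t=D['top']['color'];s=D['scene']['color']
cv2.imwrite('pics/t1.png',cv2.resize(t[130:300,130:330],None,fx=3.5,fy=3.5,interpolation=cv2.INTER_CUBIC))
cv2.imwrite('pics/t2.png',np.hstack([cv2.resize(t[160:300,335:440],None,fx=4,fy=4,interpolation=cv2.INTER_CUBIC),cv2.resize(s[190:330,100:215],None,fx=3,fy=4,interpolation=cv2.INTER_CUBIC)]))
```

```text
[275.22399352 419.6394682 ] [208.75629862 135.61250806]
```

View pics/t1.png

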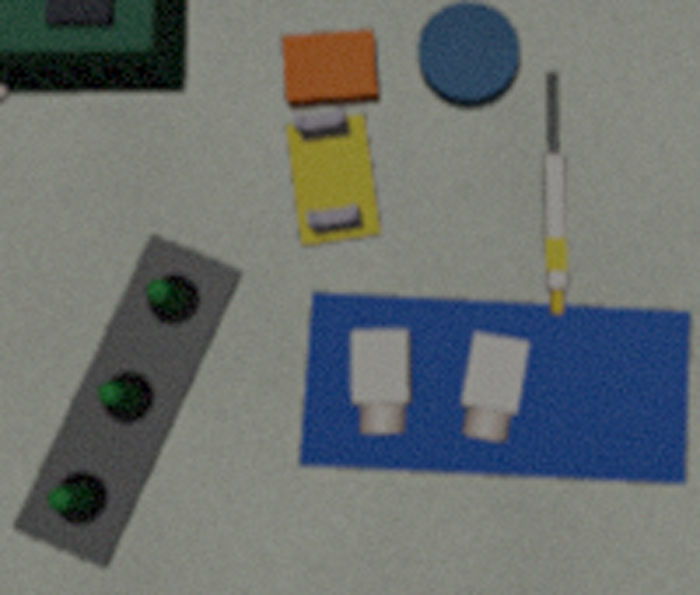

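View pics/t2.png

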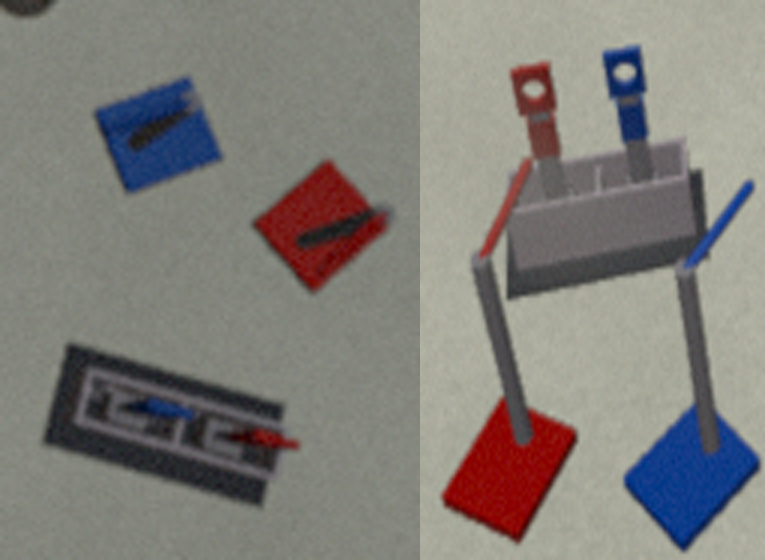

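Run:
```python
import pickle,cv2,numpy as np
from h import *
D=pickle.load(open('D0.pkl','rb'));T=D['top'];S=D['scene']
P=lambda X,Y,z:onz(T,130+X/3.5,130+Y/3.5,z)[:2]
def rect(name,c,z):
    q=np.array([P(x,y,z) for x,y in c]);m=q.mean(0)
    L=[np.linalg.norm(q[i]-q[(i+1)%4]) for i in range(4)]
    a=q[1]-q[0]+q[2]-q[3];b=q[3]-q[0]+q[2]-q[1]
    print(name,(m*1e3).round(),'sides',(np.array(L)*1e3).round(),'ang',np.degrees(np.arctan2(a[1],a[0])).round(1),np.degrees(np.arctan2(b[1],b[0])).round(1))
rect('rack',[(152,235),(242,272),(107,567),(14,526)],.02)
rect('cradle',[(287,123),(366,114),(381,236),(302,245)],.0)
rect('jar1',[(349,330),(408,327),(410,403),(352,402)],.046)
rect('jar2',[(473,331),(530,341),(517,413),(462,404)],.046)
for n,X,Y,z in [('necks1',382,434,.023),('neck2',486,440,.023),('piptip',552,72,.005),('pipplunger',557,314,.009),('hand0',555,152,.018),('band',557,238,.018),('fork',322,122,.058),('fork',334,216,.058),('dish',470,52,.035),('timer',332,67,.03)]: print(n,(P(X,Y,z)*1e3).round())
Q=lambda x,y:(335+x/4,160+y/4)
V=lambda x,y:(100+(x-420)/3,190+y/4)
for n,a,b in [('redtip',(386,211),(529,160)),('redbase',(303,241),(481,260)),('bluetip',(195,100),(751,184)),('bluebase',(136,143),(686,268)),('eyered',(262,440),(533,89)),('eyeblue',(162,408),(624,72))]:
    p=tri((T,*Q(*a)),(S,*V(*b)));print(n,(p*1e3).round())
for n,c in [('bluefoot',[(96,110),(190,78),(221,157),(128,192)]),('redfoot',[(253,224),(328,160),(386,225),(314,291)]),('stand',[(90,367),(283,425),(268,478),(78,425)])]:
    z=.055 if n=='stand' else .008
    q=np.array([onz(T,*Q(*k),z)[:2] for k in c])*1e3;e=q[1]-q[0];g=q[3]-q[0];print(n,q.mean(0).round(),e.round(),g.round(),np.degrees(np.arctan2(e[1],e[0])).round(1),np.degrees(np.arctan2(g[1],g[0])).round(1))
print((onz(T,345,150,.1)*1e3).round(), T['t'])
```

```text
rack [496. 311.] sides [ 84. 266.  85. 265.] ang -113.6 156.5
cradle [686. 144.] sides [ 70. 111.  69. 111.] ang -83.9 -172.8
jar1 [517. 100.] sides [49. 63. 48. 60.] ang -89.8 -178.0
jar2 [510.   4.] sides [48. 61. 46. 61.] ang -100.5 169.9
necks1 [462. 100.]
neck2 [455.  13.]
piptip [780. -49.]
pipplunger [563. -50.]
hand0 [704. -50.]
band [628. -50.]
fork [722. 147.]
fork [641. 137.]
dish [790.  23.]
timer [779. 143.]
redtip [ 555. -384.  218.]
redbase [ 536. -398.  125.]
bluetip [ 634. -262.  209.]
bluebase [ 609. -276.  124.]
eyered [ 409. -340.  129.]
eyeblue [ 431. -272.  131.]
bluefoot [ 640. -315.] [ 24. -74.] [-64. -21.] -71.8 -161.5
redfoot [ 568. -435.] [ 49. -61.] [-52. -43.] -51.5 -140.1
stand [ 421. -305.] [ -43. -137.] [-41.  11.] -107.6 165.5
[ 751. -210.  100.] [-0.0229244   0.60441676  1.06971686]
```

Run:
```python
import pickle,cv2,numpy as np
from h import *
D=pickle.load(open('D0.pkl','rb'));T=D['top'];S=D['scene']
V=lambda x,y:(100+(x-420)/3,190+y/4)
for n,a,b,e in [('red',(529,160),(481,258),(533,89)),('blue',(751,184),(686,266),(624,72))]:
    p=onz(S,*V(*a),.177);q=onz(S,*V(*b),.164);d=(p-q)[:2]
    print(n,'tip',(p*1e3).round(),'post',(q*1e3).round(),np.linalg.norm(d).round(4),np.degrees(np.arctan2(d[1],d[0])).round(1),'eye',(onz(S,*V(*e),.131)*1e3).round())
    print(proj(T,p),proj(T,q))
for n,x,y in [('rfoot',(522),442),('bfoot',711,452)]: print(n,(onz(S,*V(x,y),.008)*1e3).round())
```

```text
red tip [ 520. -368.  177.] post [ 562. -418.  164.] 0.0654 130.0 eye [ 411. -342.  131.]
[414.96868335 226.76701673] [430.76101348 211.18424834]
blue tip [ 617. -233.  177.] post [ 638. -294.  164.] 0.0639 109.8 eye [ 432. -272.  131.]
[361.42958622 190.67073919] [382.28539272 183.39568915]
rfoot [ 562. -422.    8.]
bfoot [ 641. -296.    8.]
```

apply_moves([
  [20, -45, 20],
  [45, -95, 30],
  [70, -150, 30],
  [95, -205, 30],
  [120, -260, 30],
  [145, -310, 30],
  [165, -360, 30],
  [190, -410, 30],
  [210, -455, 30],
  [230, -500, 30],
  [230, -500, 30],
  [230, -500, 30],
], fingers=[1, 1, 1, 1, 1, 1, 1, 1, 1, 1, 1, 1], roll=[3, 8, 12, 16, 20, 24, 26, 26, 26, 26, 26, 26])

```text
t: 1.65
tcp_pos: [0.4953, 0.0657, 0.2773]
orientation: [-0.0, 1.0, 0.007, -0.0]
force: [-0.2, -0.4, -0.4]
grip_width: 0.0868
gripper_force: 0.0
```

```bash
cat > w.py <<'E'
import sys,pickle
from h import *
d=img('wrist');pickle.dump(d,open(f'w_{sys.argv[1]}.pkl','wb'));cv2.imwrite(f'pics/w_{sys.argv[1]}.png',d['color'])
o=ctrl.get_obs();print(o['t'],np.round(o['tcp_pos'],4),np.round(o['orientation'],3))
E
python3 w.py 1
```

```text
1.7 [0.4952 0.0663 0.2774] [-0.     1.     0.008 -0.   ]
```

View pics/w_1.png

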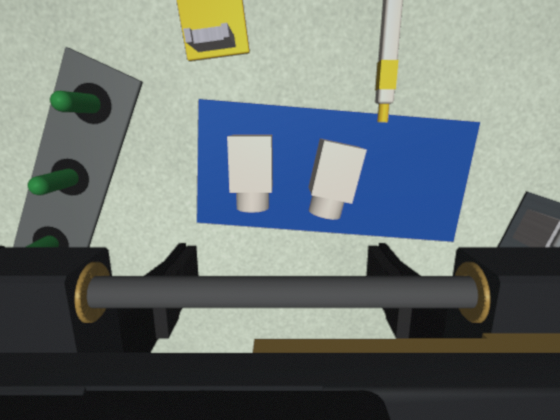

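Run:
```python
import pickle
from h import *
d=pickle.load(open('w_1.pkl','rb'))
for n,c in [('j1',[(228,135),(272,135),(272,191),(230,193)]),('j2',[(322,140),(366,150),(351,203),(311,193)])]:
    q=np.array([onz(d,*k,.046)[:2] for k in c])*1e3;e=q[0]-q[3]+q[1]-q[2];print(n,q.mean(0).round(1),np.degrees(np.arctan2(e[1],e[0])).round(1),[np.linalg.norm(q[i]-q[i-1]).round() for i in range(4)])
for k in [(252,212),(326,219)]:print((onz(d,*k,.015)*1e3).round())
for n,k,z in [('rc',(67,47),.02),('rc',(141,82),.02),('tip0',(57,101),.077),('tip1',(38,186),.077),('plunger',(383,122),.009),('hEnd',(385,101),.018),('bandtop',(389,60),.018)]:print(n,(onz(d,*k,z)*1e3).round())
```

```text
j1 [517.6  99.2] 0.4 [np.float64(63.0), np.float64(47.0), np.float64(60.0), np.float64(46.0)]
j2 [510.4   4.8] -10.6 [np.float64(58.0), np.float64(48.0), np.float64(60.0), np.float64(46.0)]
[455. 101.  15.]
[448.  10.  15.]
rc [636. 295.  20.]
rc [602. 220.  20.]
tip0 [579. 278.  77.]
tip1 [497. 311.  77.]
plunger [563. -51.   9.]
hEnd [586. -48.  18.]
bandtop [628. -48.  18.]
```

apply_moves([
  [41, 33, 0],
  [41, 33, -50],
  [41, 33, -100],
  [41, 33, -150],
  [41, 33, -190],
  [41, 33, -220],
  [41, 33, -235],
  [41, 33, -245],
  [41, 33, -245],
  [41, 33, -245],
], fingers=[1, 1, 1, 1, 1, 1, 1, 1, 1, 1], roll=[0, 0, 0, 0, 0, 0, 0, 0, 0, 0])

```text
t: 2.95
tcp_pos: [0.5372, 0.0992, 0.0336]
orientation: [-0.0, 1.0, 0.008, 0.001]
force: [0.1, 0.1, -0.3]
grip_width: 0.0872
gripper_force: 0.0
```

apply_moves([
  [0, 0, 0],
  [0, 0, 0],
  [0, 0, 0],
  [0, 0, 0],
  [0, 0, 0],
  [0, 0, 0],
  [0, 0, 30],
  [0, 0, 60],
  [0, 0, 100],
  [0, 0, 140],
  [0, 0, 150],
  [0, 0, 150],
], fingers=[0.4, 0.4, 0.4, 0.4, 0.4, 0.4, 0.4, 0.4, 0.4, 0.4, 0.4, 0.4], roll=[0, 0, 0, 0, 0, 0, 0, 0, 0, 0, 0, 0])

```text
t: 4.45
tcp_pos: [0.5362, 0.0988, 0.1823]
orientation: [-0.0, 1.0, 0.007, -0.0]
force: [0.0, 0.5, -1.1]
grip_width: 0.0456
gripper_force: 30.0
```

```bash
python3 w.py 2;python3 - <<'E'
from h import *
d=img('scene');w=cv2.imread('pics/w_2.png');print(proj(d,[.54,.1,.17]))
u,v=proj(d,[.54,.1,.17]).astype(int)
c=cv2.resize(d['color'][max(0,v-50):v+55,max(0,u-65):u+75],(560,420))
cv2.imwrite('pics/2.png',np.hstack([c,w[:,140:380]]))
E
```

```text
4.5 [0.5356 0.0985 0.1813] [ 0.     1.     0.007 -0.001]
[321.5803953  173.16836019]
```

View pics/2.png

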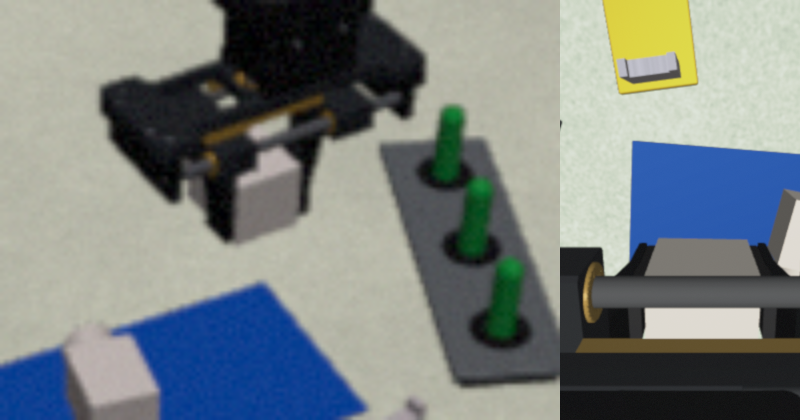

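apply_moves([
  [0, 0, -60],
  [0, 0, -110],
  [0, 0, -140],
  [0, 0, -150],
  [0, 0, -150],
  [0, 0, -150],
  [0, 0, -150],
  [-23, 0, -150],
  [-23, 0, -150],
  [-23, 0, -150],
], fingers=[0.4, 0.4, 0.4, 0.4, 0.4, 0.8, 0.8, 0.8, 0.8, 0.8], roll=[0, 0, 0, 0, 0, 0, 0, 0, 0, 0])

```text
t: 5.8
tcp_pos: [0.5144, 0.0991, 0.0328]
orientation: [-0.0, 1.0, 0.008, 0.001]
force: [1.0, 0.4, -0.6]
grip_width: 0.0692
gripper_force: 0.0
```

apply_moves([
  [0, 0, 0],
  [0, 0, 0],
  [0, 0, 0],
  [0, 0, 0],
  [0, 0, 0],
  [0, 0, 50],
  [0, 0, 110],
  [0, 0, 170],
  [0, 0, 200],
  [0, -50, 200],
  [0, -100, 200],
  [0, -150, 200],
], fingers=[0.4, 0.4, 0.4, 0.4, 0.4, 0.4, 0.4, 0.4, 0.4, 0.4, 0.4, 0.4], roll=[0, 0, 0, 0, 0, 0, 0, 0, 0, 5, 10, 15])

```text
t: 7.3
tcp_pos: [0.513, -0.0525, 0.2326]
orientation: [-0.0, 0.99, 0.14, 0.0]
force: [0.4, -0.4, 0.1]
grip_width: 0.0458
gripper_force: 30.0
```

apply_moves([
  [5, -60, 0],
  [10, -120, 0],
  [15, -180, 0],
  [20, -230, 0],
  [22, -249, 0],
  [22, -249, 0],
  [22, -249, 0],
], fingers=[0.4, 0.4, 0.4, 0.4, 0.4, 0.4, 0.4], roll=[5, 5, 5, 5, 5, 5, 5])

```text
t: 8.18
tcp_pos: [0.5353, -0.2991, 0.2324]
orientation: [-0.0, 0.983, 0.181, -0.0]
force: [-0.1, 0.3, -0.9]
grip_width: 0.046
gripper_force: 30.0
```

```bash
python3 w.py 3
```

```text
8.225 [ 0.5355 -0.2989  0.2327] [-0.     0.983  0.182  0.   ]
```

View pics/w_3.png

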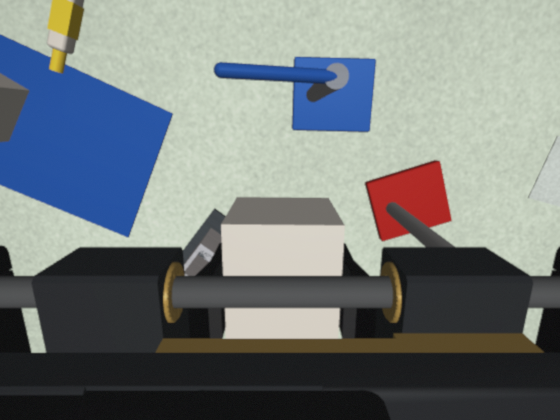

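Run:
```python
import pickle
from h import *
d=pickle.load(open('w_3.pkl','rb'))
p=onz(d,338,75,.164);q=onz(d,221,69.5,.177)
v=(q-p)[:2];print(p*1e3,q*1e3,np.linalg.norm(v),np.degrees(np.arctan2(v[1],v[0])))
p=onz(d,390,209,.164);print(p*1e3)
# base face bottom/top edge -> assume x
for k in [(240,198),(329,199),(222,223),(343,223)]: print((onz(d,*k,.232 if k[1]>210 else .2)*1e3).round())
```

```text
[ 634.50274603 -295.48995717  164.        ] [ 612.89720128 -235.56779604  177.        ] 0.06369823355333104 109.8272844444179
[ 574.26524358 -356.86402087  164.        ]
[ 557. -268.  200.]
[ 573. -311.  200.]
[ 552. -266.  232.]
[ 571. -314.  232.]
```

apply_moves([
  [35, 13, 2],
  [67, 26, 2],
  [67, 26, 2],
  [67, 26, -10],
  [67, 26, -22],
  [64, 25, -25],
  [60, 23, -29],
  [58, 23, -34],
  [56, 22, -39],
  [56, 22, -39],
], fingers=[0.4, 0.4, 0.4, 0.4, 0.4, 0.4, 0.4, 0.4, 0.4, 0.4], roll=[-1, -1, -1, -1, -1, -1, -1, -1, -1, -1])

```text
t: 9.48
tcp_pos: [0.5941, -0.28, 0.1992]
orientation: [0.003, 0.985, 0.173, 0.005]
force: [-0.2, -0.3, 12.4]
grip_width: 0.0459
gripper_force: 30.0
```

```bash
python3 w.py 4
```

```text
9.525 [ 0.5941 -0.28    0.1992] [0.003 0.985 0.173 0.005]
```

View pics/w_4.png

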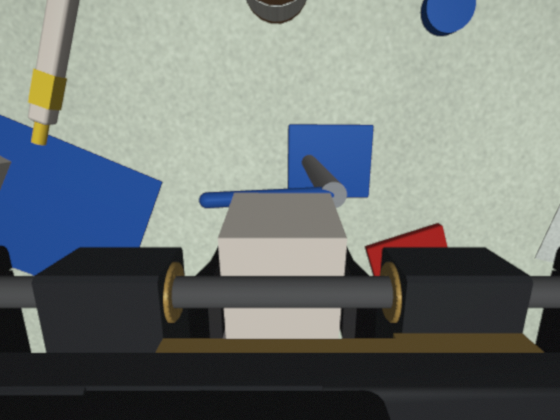

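apply_moves([
  [-1, 0, -5],
  [-2, -1, -11],
  [-2, -1, -17],
  [-2, -1, -22],
  [-1, 0, -28],
  [0, 0, -33],
  [3, 1, -38],
  [6, 2, -43],
  [6, 2, -43],
  [6, 2, -43],
], fingers=[0.4, 0.4, 0.4, 0.4, 0.4, 0.4, 0.4, 0.4, 0.4, 0.4], roll=[0, 0, 0, 0, 0, 0, 0, 0, 0, 0])

```text
t: 10.78
tcp_pos: [0.5961, -0.2793, 0.1544]
orientation: [0.002, 0.985, 0.172, -0.0]
force: [-6.4, -4.7, 10.2]
grip_width: 0.0458
gripper_force: 30.0
```

```bash
python3 w.py 5
python3 - <<'E'
from h import *
d=img('scene');w=cv2.imread('pics/w_5.png')
u,v=proj(d,[.6,-.275,.14]).astype(int)
c=cv2.resize(d['color'][max(0,v-52):v+53,max(0,u-65):u+75],(560,420))
cv2.imwrite('pics/5.png',np.hstack([c,w[:,160:400]]))
E
```

```text
10.825 [ 0.5961 -0.2793  0.1543] [ 0.002  0.985  0.172 -0.   ]
```

View pics/5.png

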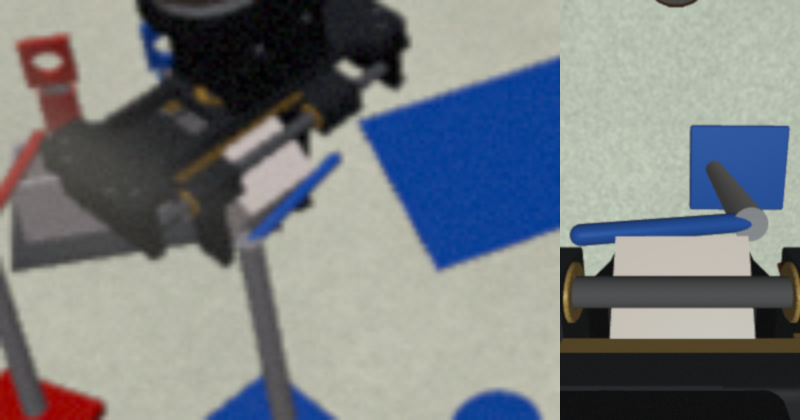

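apply_moves([
  [2, 1, -3],
  [4, 2, -3],
  [6, 2, -3],
  [6, 2, -3],
  [-15, -6, -3],
  [-45, -16, 0],
  [-45, -16, 30],
  [-45, -16, 70],
  [-45, -16, 85],
  [-45, -16, 85],
], fingers=[0.4, 0.4, 0.4, 0.4, 0.4, 0.4, 0.4, 0.4, 0.4, 0.4], roll=[0, 0, 0, 0, 0, 0, 0, 0, 0, 0])

```text
t: 12.12
tcp_pos: [0.5523, -0.2924, 0.236]
orientation: [0.0, 0.985, 0.172, 0.001]
force: [-0.2, -0.7, -2.1]
grip_width: 0.0456
gripper_force: 30.0
```

```bash
python3 w.py 6
python3 - <<'E'
from h import *
d=img('scene');w=cv2.imread('pics/w_6.png')
u,v=proj(d,[.555,-.29,.2]).astype(int);print(u,v)
c=cv2.resize(d['color'][max(0,v-52):v+53,max(0,u-65):u+75],(560,420))
cv2.imwrite('pics/6.png',np.hstack([c,w[:,160:400]]))
E
```

```text
12.175 [ 0.5517 -0.292   0.2345] [-0.001  0.985  0.172 -0.001]
174 220
```

View pics/6.png

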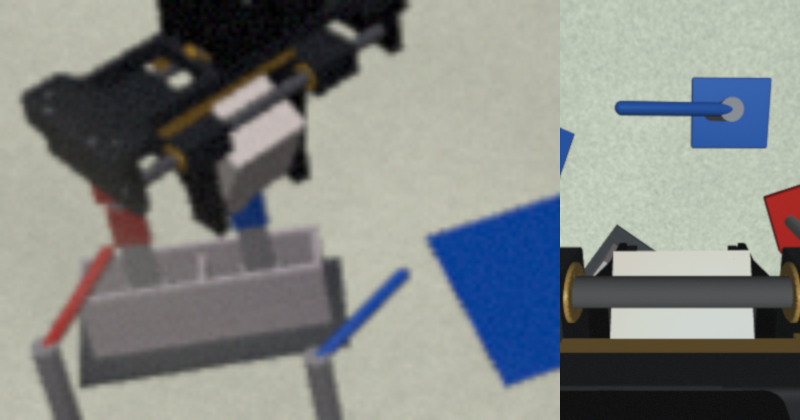

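Run:
```python
import pickle
from h import *
d=pickle.load(open('w_6.pkl','rb'));s=img('scene')
C=lambda x,y:(174-65+x/4,220-52+y/4)
a=tri((d,350,252),(s,*C(222,150)));b=tri((d,212,252),(s,*C(303,118)));print(a*1e3,b*1e3)
tcp=np.array([.5517,-.292,.2345]);u=np.array([.941,.338,0])
for p in (a,b):print('rel',(p-tcp)@u*1e3,(p-tcp)[2]*1e3)
# edge row fit in wrist: white vs bg along columns
g=cv2.cvtColor(d['color'],cv2.COLOR_BGR2GRAY);print(g[240:262,280],g[240:262,230])
cam=-d['R'].T@d['t'];print('cam rel',(cam-tcp)@u*1e3,(cam-tcp)[2]*1e3)
c,r=ray(d,281,251.5)
for Z in (.02,.025,.03,.035): 
    k=(tcp[2]+Z-c[2])/r[2];print(Z,((c+k*r-tcp)@u*1e3).round(1))
```

```text
[ 584.95485587 -306.43320042  271.4868311 ] [ 568.16705171 -261.2840051   262.81716982]
rel 26.414397635411227 36.986831097850335
rel 25.877501933820394 28.3171698243308
[196 199 203 206 204 199 197 192 190 190 196 204 208 208 208 208 208 209
 210 209 209 209] [ 67  66  65  65  61  48  28  25  23  28  70 150 201 206 206 206 206 206
 206 206 206 206]
cam rel 70.37807269886974 138.63858101638306
0.02 22.7
0.025 24.7
0.03 26.8
0.035 28.8
```

Run:
```python
import pickle
from h import *
s=img('scene');pickle.dump(s,open('s6.pkl','wb'));d=pickle.load(open('w_6.pkl','rb'))
a=cv2.resize(s['color'][170:230,140:200],(540,540),interpolation=cv2.INTER_CUBIC)
b=cv2.resize(d['color'][205:345,200:260],(232,540))
cv2.imwrite('pics/7.png',np.hstack([a,b]))
```

```text
(no output)
```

View pics/7.png

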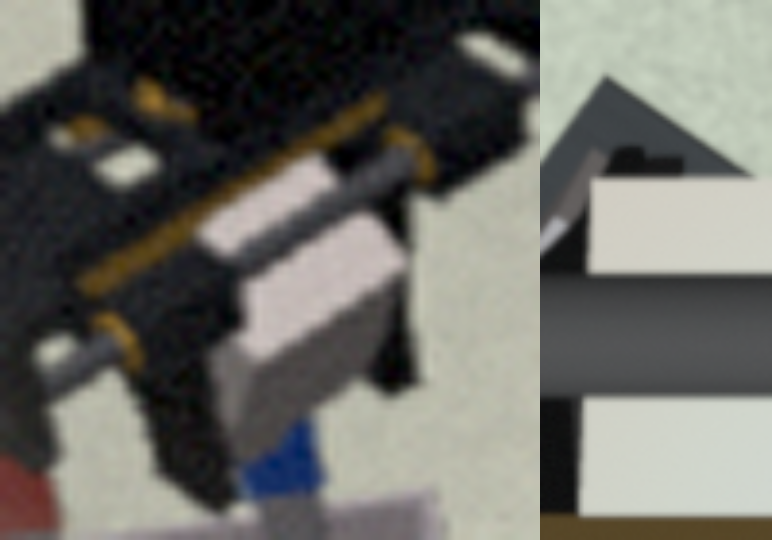

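Run:
```python
import pickle
from h import *
d=pickle.load(open('w_6.pkl','rb'));s=pickle.load(open('s6.pkl','rb'))
C=lambda x,y:(140+x/9,170+y/9)
tcp=np.array([.5517,-.292,.2345]);u=np.array([.941,.338,0]);w=np.array([-.338,.941,0])
R=lambda p:np.round([(p-tcp)@u*1e3,(p-tcp)@w*1e3,(p-tcp)[2]*1e3],1)
print(R(tri((d,352,252),(s,*C(250,358)))),R(tri((d,212,252),(s,*C(405,265)))))
# scene rays intersect jar side planes w=+-23 
def onw(k,wv):
    c,r=ray(s,*C(*k)); t=(wv-(c-tcp)@w)/(r@w); return R(c+t*r)
print('top corner L',onw((250,358),-.023),'R',onw((405,265),.023))
print('bottom L',onw((235,455),-.023),'R',onw((395,355),.023),'back',onw((200,235),-.023),onw((325,158),.023), 'Lback',onw((215,345),-.023))
```

```text
[ 26.9 -24.5  27.6] [22.4 25.3 19.6]
top corner L [ 26.7 -23.   25.7] R [26.  23.  23.2]
bottom L [ 10.9 -23.  -14.5] R [ 14.9  23.  -11.8] back [ 17.2 -23.   57.3] [ 1.6 23.  42.4] Lback [ 13.1 -23.   21.7]
```

apply_moves([
  [0, 0, 25],
  [45, 17, 25],
  [90, 33, 25],
  [127, 46, 25],
  [127, 46, 0],
  [127, 46, -20],
  [127, 46, -20],
  [121, 44, -20],
  [115, 42, -20],
  [110, 40, -20],
  [105, 38, -20],
  [105, 38, -20],
], fingers=[0.4, 0.4, 0.4, 0.4, 0.4, 0.4, 0.4, 0.4, 0.4, 0.4, 0.4, 0.4], roll=[0, 0, 0, 0, 0, 0, 0, 0, 0, 0, 0, 0])

```text
t: 13.82
tcp_pos: [0.6571, -0.2545, 0.216]
orientation: [0.0, 0.985, 0.172, 0.0]
force: [0.4, -0.2, -0.2]
grip_width: 0.0463
gripper_force: 30.0
```

```bash
cat > e.py <<'E'
import sys,pickle
from h import *
d=img('wrist');pickle.dump(d,open('w_e.pkl','wb'));o=ctrl.get_obs();tcp=np.array(o['tcp_pos'])
q=o['orientation'];yaw=2*np.arctan2(q[2],q[1]);u=np.array([np.cos(yaw),np.sin(yaw),0])
cam=-d['R'].T@d['t'];print(np.round(tcp*1e3,1),'yaw',np.degrees(yaw).round(1),'F',np.round(o['force'],1))
g=d['color'].astype(int)
for x in (230,260,300,330):print(x,g[200:262:2,x].sum(1)//3)
E
python3 e.py
```

```text
[ 657.4 -254.4  215.9] yaw 19.8 F [ 0.4  0.6 -0.7]
230 [187 185 177 175 174 172 175 179 180 180 177 180 181 184 185 181 173 173
 173 172 173 177 158  44  20  64 183 188 187 188 188]
260 [174 173 172 174 176 182 179 180 178 175 179 185 185 181 182 179 180 181
 175 176 177 173 174 179 178 177 188 188 188 189 189]
300 [ 87  87  86  87  87  87  86  87  86  85  86  86  85  85  85  85  85  85
  85  85  84  84  84  83  84 141 189 190 190 190 191]
330 [ 87  86  87  86  86  87  86  86  86  85  85  86  87  85  84  85  85  85
  85  85  85  84  77  30  22 133 190 190 190 190 191]
```

apply_moves([
  [-3, -1, 0],
  [-6, -2, 0],
  [-9, -3, 0],
  [-9, -3, 0],
  [-9, -3, 0],
], fingers=[0.4, 0.4, 0.4, 0.4, 0.4], roll=[0, 0, 0, 0, 0])

```text
t: 14.5
tcp_pos: [0.6486, -0.2572, 0.2156]
orientation: [0.0, 0.985, 0.172, 0.0]
force: [-0.4, -1.1, -0.3]
grip_width: 0.046
gripper_force: 30.0
```

```bash
python3 e.py|head -1
python3 - <<'E'
import pickle
from h import *
d=pickle.load(open('w_e.pkl','rb'));s=img('scene')
u,v=proj(s,[.65,-.255,.2]).astype(int);print(u,v)
a=cv2.resize(s['color'][v-30:v+40,u-35:u+35],(560,560),interpolation=cv2.INTER_CUBIC)
b=cv2.resize(d['color'][150:345,180:260],(230,560))
cv2.imwrite('pics/8.png',np.hstack([a,b]))
E
```

```text
[ 648.6 -257.2  215.6] yaw 19.9 F [-0.4  0.6 -1.4]
205 241
```

View pics/8.png

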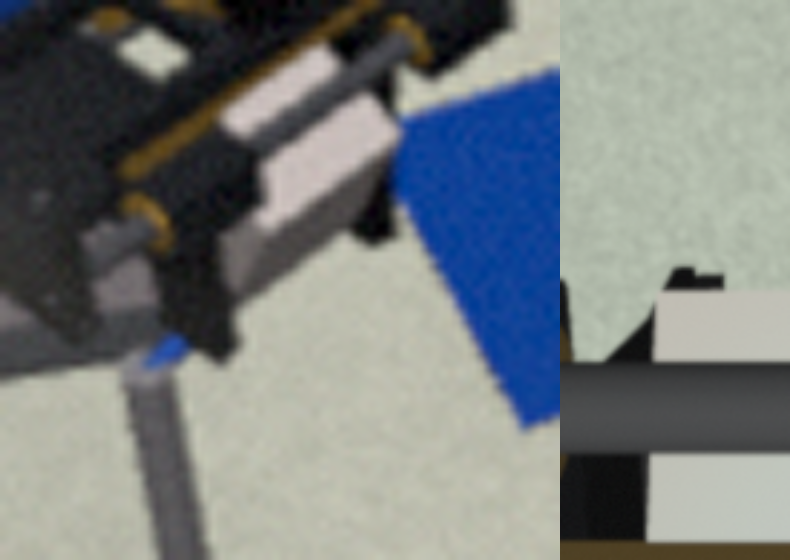

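apply_moves([
  [30, 11, 0],
  [32, 12, 0],
  [32, 12, -17],
  [32, 12, -17],
  [26, 9, -17],
  [22, 8, -17],
  [20, 7, -16],
  [17, 6, -14],
  [17, 6, -14],
  [17, 6, -14],
], fingers=[0.4, 0.4, 0.4, 0.4, 0.4, 0.4, 0.4, 0.4, 0.4, 0.4], roll=[0, 0, 0, 0, 0, 0, 0, 0, 0, 0])

```text
t: 15.85
tcp_pos: [0.6657, -0.2515, 0.2027]
orientation: [0.001, 0.985, 0.173, 0.0]
force: [0.8, -0.3, 3.4]
grip_width: 0.0456
gripper_force: 30.0
```

```bash
python3 e.py
```

```text
[ 665.7 -251.5  202.7] yaw 19.9 F [ 0.3 -0.9  4.5]
230 [177 175 176 181 183 183 181 179 177 179 175 172 172 177 176 175 176 178
 179 182 181 179 160  45  21  81 181 185 185 186 185]
260 [174 177 173 173 169 169 173 173 171 172 178 180 177 177 176 174 176 179
 180 178 178 178 179 177 172 177 187 187 186 187 187]
300 [117  61  83  86  86  86  86  84  85  85  85  85  85  84  83  85  84  84
  85  83  85  83  84  84  84 146 188 188 188 189 188]
330 [140  59  83  85  86  85  84  85  86  84  85  85  85  84  85  83  84  85
  83  84  84  83  77  30  27 136 188 189 188 188 189]
```

apply_moves([
  [10, 4, 20],
  [10, 4, 70],
  [15, 30, 110],
  [20, 60, 130],
  [20, 90, 130],
  [20, 90, 130],
  [20, 90, 130],
  [20, 90, 130],
  [20, 90, 130],
], fingers=[0.4, 0.4, 0.4, 0.4, 0.4, 0.4, 0.4, 0.4, 0.4], roll=[0, 0, 10, 20, 30, 40, 50, 50, 50])

```text
t: 17.02
tcp_pos: [0.6852, -0.1612, 0.3308]
orientation: [-0.001, 0.821, 0.571, -0.001]
force: [0.4, 0.5, -1.1]
grip_width: 0.0461
gripper_force: 30.0
```

```bash
python3 e.py|head -1
python3 - <<'E'
import pickle
from h import *
d=pickle.load(open('w_e.pkl','rb'));s=img('scene');pickle.dump(s,open('s9.pkl','wb'));t=img('top')
u,v=proj(s,[.685,-.16,.31]).astype(int);print('s',u,v)
a=cv2.resize(s['color'][v-40:v+40,u-40:u+40],(560,560),interpolation=cv2.INTER_CUBIC)
b=cv2.resize(d['color'][150:345,200:360],(230,280))
u,v=proj(t,[.685,-.16,.31]).astype(int);print('t',u,v)
c=cv2.resize(t['color'][v-35:v+35,u-28:u+29],(230,280))
cv2.imwrite('pics/9.png',np.hstack([a,np.vstack([b,c])]))
E
```

```text
[ 685.3 -161.3  331. ] yaw 69.7 F [-0.1 -0.3 -0.7]
s 251 196
t 341 150
```

View pics/9.png

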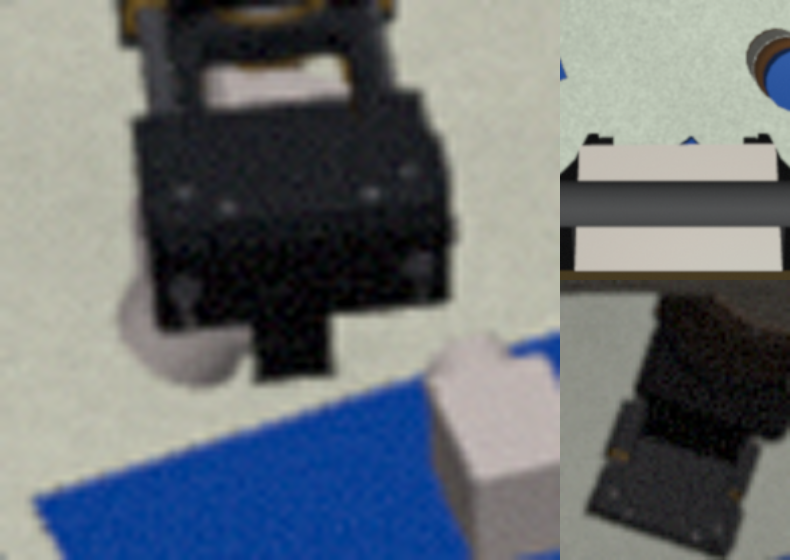

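Run:
```python
import pickle
from h import *
s=pickle.load(open('s9.pkl','rb'));tcp=np.array([.6853,-.1613,.331]);y=np.radians(69.7);u=np.array([np.cos(y),np.sin(y),0]);w=np.array([-np.sin(y),np.cos(y),0])
def f(k,wv):
    c,r=ray(s,211+k[0]/7,156+k[1]/7);t=(wv-(c-tcp)@w)/(r@w);p=c+t*r-tcp;return np.round([p@u*1e3,p[2]*1e3+6],1)
for n,k in [('left',(120,310)),('bot',(190,387)),('rt',(250,345)),('bodyL',(133,200)),('fingertip',(290,375)),('baseL',(205,85)),('baseR',(350,90)),('leftlow',(135,350))]:print(n,f(k,0),f(k,-.019),f(k,-.023))
c,r=ray(s,251,196);print('view dir in u,w,z',r@u,r@w,r[2])
g=s['color'][196-42:196+20,211:260].sum(2)//3
```

```text
left [-45.  -17.3] [-45.   -0.9] [-45.    2.5]
bot [-27.6 -48.8] [-28.1 -31.6] [-28.2 -28. ]
rt [ -9.7 -35.3] [-10.6 -18.4] [-10.8 -14.9]
bodyL [-38.4  21.4] [-38.6  36.8] [-38.6  40. ]
fingertip [  1.  -48.3] [ -0.2 -31.1] [ -0.4 -27.5]
baseL [-16.5  57.9] [-17.2  72.3] [-17.4  75.4]
baseR [21.9 51.6] [20.2 66.2] [19.9 69.3]
leftlow [-42.1 -32.7] [-42.1 -15.9] [-42.1 -12.4]
view dir in u,w,z 0.04576787256821641 0.7591297208756824 -0.6493283982114044
```

Run:
```python
import pickle
from h import *
s=pickle.load(open('s9.pkl','rb'));c=cv2.GaussianBlur(s['color'],(3,3),0).astype(int)
# greenness: bench is greenish-grey, jar pinkish: r-g
print('r-g cols 224..250')
for v in range(176,214): print(v,' '.join('%4d'%x for x in (c[v,224:250,2]-c[v,224:250,1])), '|', c[v,228:248:3].sum(1)//3)
```

```text
r-g cols 224..250
176   -1   -1   -1   -1    0   -1   -2   -3   -3   -2   -3   -4   -3   -3   -2   -1   -1    0   -1   -1    0   -1   -1   -2   -2   -1 | [170  39  32  33  31  33  30]
177   -1   -1   -1   -1   -1   -1   -2   -1   -2   -3   -4   -4   -3   -2   -1   -1    0    0   -1   -2   -2   -2    0   -1   -1    0 | [170  41  32  33  32  31  31]
178   -2   -2   -2   -2   -2   -2    0    0   -3   -4   -4   -3   -2    0   -1   -2   -2   -1   -2   -2   -2   -2   -1    1    0    0 | [172  44  34  31  33  31  32]
179   -3   -2   -1   -1   -1   -2    0   -1   -3   -3   -3   -4   -2   -1   -2   -4   -3   -2   -1   -1   -1   -2   -1    0    0   -3 | [172  46  33  32  33  32  33]
180   -2   -2    0    0   -1   -1    0   -1   -3   -2   -3   -4   -4   -3   -3   -3   -1    0    1    0   -2   -3   -3   -1   -1   -2 | [173  48  31  31  33  33  32]
181   -1   -1    0    0   -1    0   -1   -1   -1   -2   -3   -3   -2   -3   -2   -2    0    1    0   -1   -3   -4   -4   -2   -1    0 | [174  53  30  34  32  32  30]
182    0   -1   -1   -1    0    0    0   -1   -1   -1   -2   -3   -2   -1    0   -1   
[... 4525 characters left out ...]
   1 | [180 172 141 119  99 105 142]
210   -1    0    0   -1    0   -1   -1   -1    0    0    2    3    3    4    5    6    5    3    2    1    1   -1   -1   -1   -1    0 | [180 177 158 130 109 135 151]
211   -1   -1    0   -1    0    0   -1   -1   -1    0    0    0    1    2    3    3    3    1    0    1    0    0   -1   -1   -1   -1 | [180 178 174 155 140 166 167]
212   -1   -1   -1    0    0   -1   -1   -1   -1   -1    0    0    1    1    0    1    1    0   -1    0    0   -1   -2   -2   -2   -2 | [181 179 180 174 170 180 176]
213    0   -1   -1    0    0   -1   -1   -1   -1   -2   -1    0    1   -1    0   -1    0    0    0    0    0    0   -1   -2   -1    0 | [182 180 180 180 181 181 178]
```

apply_moves([
  [0, -40, 0],
  [-4, -83, -20],
  [-4, -83, -40],
  [-4, -83, -40],
  [-4, -83, -40],
  [-4, -83, -40],
  [-4, -83, -80],
  [-4, -83, -120],
  [-4, -83, -142],
  [-4, -83, -142],
  [-4, -83, -142],
], fingers=[0.4, 0.4, 0.4, 0.4, 0.4, 0.4, 0.4, 0.4, 0.4, 0.4, 0.4], roll=[-10, -20, -30, -40, -50, -50, -50, -50, -50, -50, -50])

```text
t: 18.55
tcp_pos: [0.6823, -0.2445, 0.1912]
orientation: [0.001, 0.985, 0.173, 0.001]
force: [-0.0, -0.1, -0.2]
grip_width: 0.0456
gripper_force: 30.0
```

apply_moves([
  [-7, -3, 0],
  [-12, -4, 1],
  [-13, -5, 4],
  [-15, -6, 7],
  [-15, -6, 7],
  [-15, -6, 7],
], fingers=[0.4, 0.4, 0.4, 0.4, 0.4, 0.4], roll=[0, 0, 0, 0, 0, 0])

```text
t: 19.3
tcp_pos: [0.6692, -0.2501, 0.1996]
orientation: [0.002, 0.985, 0.173, 0.004]
force: [5.0, 1.7, 2.5]
grip_width: 0.0459
gripper_force: 30.0
```

```bash
python3 e.py|head -1
```

```text
[ 669.  -250.2  199.6] yaw 19.9 F [5.8 1.  3. ]
```

apply_moves([
  [-2, 0, 3],
  [-3, -1, 5],
  [-5, -2, 8],
  [-7, -2, 11],
  [-9, -3, 13],
  [-11, -4, 15],
  [-11, -4, 15],
], fingers=[0.4, 0.4, 0.4, 0.4, 0.4, 0.4, 0.4], roll=[0, 0, 0, 0, 0, 0, 0])

```text
t: 20.23
tcp_pos: [0.6545, -0.2544, 0.2112]
orientation: [-0.0, 0.985, 0.172, -0.001]
force: [0.6, 0.3, -0.2]
grip_width: 0.0458
gripper_force: 30.0
```

```bash
python3 e.py
```

```text
[ 654.7 -254.4  211.1] yaw 19.8 F [-0.2 -1.4 -1. ]
230 [185 177 174 174 171 175 179 180 181 179 179 180 183 186 183 177 172 174
 171 172 176 176 161  45  20  64 183 188 188 188 188]
260 [174 171 176 175 180 180 180 182 175 179 185 187 184 183 179 177 181 179
 176 178 173 173 174 180 178 178 188 189 189 189 190]
300 [ 87  87  87  86  86  87  85  85  85  85  86  86  85  85  85  85  85  84
  85  85  84  84  84  84  83 131 188 190 190 191 190]
330 [ 86  85  86  86  86  86  86  86  85  86  86  85  84  85  85  85  85  84
  84  84  85  85  77  30  23 107 188 190 191 191 191]
```

apply_moves([
  [15, 5, 0],
  [27, 10, 0],
  [27, 10, -12],
  [27, 10, -23],
  [20, 7, -23],
  [13, 5, -23],
  [10, 4, -23],
  [7, 3, -22],
  [4, 2, -21],
  [4, 2, -21],
], fingers=[0.4, 0.4, 0.4, 0.4, 0.4, 0.4, 0.4, 0.4, 0.4, 0.4], roll=[0, 0, 0, 0, 0, 0, 0, 0, 0, 0])

```text
t: 21.52
tcp_pos: [0.6658, -0.2504, 0.1924]
orientation: [0.001, 0.985, 0.173, 0.009]
force: [13.3, 4.1, -4.6]
grip_width: 0.0461
gripper_force: 30.0
```

```bash
python3 e.py
```

```text
[ 665.8 -250.4  192.4] yaw 20.0 F [12.3  5.1 -4.9]
230 [172 173 173 176 178 179 179 181 181 177 175 173 177 176 174 174 176 176
 174 175 177 178 163  47  22  22  33 148 190 190 191]
260 [173 174 174 174 175 172 172 169 168 173 173 170 169 175 180 178 175 176
 175 175 176 177 176 177 177 178 176 186 192 192 191]
300 [163 167 174 140  57  81  86  85  85  84  85  85  85  85  83  84  83  84
  84  84  85  84  83  84  82  84  88 164 192 194 193]
330 [175 174 177 143  57  81  85  85  85  84  83  84  85  85  84  85  83  84
  83  84  84  84  77  29  18  21  43 166 192 193 193]
```

apply_moves([
  [-2, -1, 1],
  [-4, -1, 2],
  [-6, -2, 3],
  [-8, -3, 5],
  [-8, -3, 5],
  [-8, -3, 5],
], fingers=[0.4, 0.4, 0.4, 0.4, 0.4, 0.4], roll=[0, 0, 0, 0, 0, 0])

```text
t: 22.32
tcp_pos: [0.6581, -0.2532, 0.1979]
orientation: [0.001, 0.985, 0.173, 0.01]
force: [13.4, 5.6, -2.7]
grip_width: 0.046
gripper_force: 30.0
```

```bash
python3 e.py
```

```text
[ 658.2 -253.2  197.9] yaw 20.0 F [13.3  6.3 -3.7]
230 [180 181 183 186 183 180 177 180 182 178 176 178 180 178 178 180 181 183
 184 183 182 181 162  63  70  70  70  69  70  70 143]
260 [178 175 174 171 174 177 175 172 175 182 183 179 180 178 177 178 181 180
 181 180 180 129  69  69  70  69  69  70  70  70 144]
300 [ 81  87  88  87  86  86  88  85  87  87  87  87  86  86  86  86  86  85
  86  86  86  80  69  70  69  70  70  70  69  72 151]
330 [ 77  88  87  88  86  87  87  87  87  88  87  88  86  85  87  86  86  86
  86  86  86  84  75  69  70  70  69  69  70  71 152]
```

```bash
cat > m.py <<'E'
from h import *
def run():
    o=ctrl.get_obs();d=img('wrist');tcp=np.array(o['tcp_pos']);q=o['orientation'];yaw=2*np.arctan2(q[2],q[1])
    u=np.array([np.cos(yaw),np.sin(yaw),0]);w=np.array([-np.sin(yaw),np.cos(yaw),0])
    g=cv2.GaussianBlur(d['color'],(3,3),0).astype(int).sum(2)/3
    col=g[:275,265:275].mean(1)
    r1=next(r for r in range(274,150,-1) if col[r]<135); r1=r1+ (135-col[r1])/(col[r1+1]-col[r1])
    r2=next((r for r in range(int(r1)-1,120,-1) if col[r]>118),None)
    row=g[int(r1)+3:int(r1)+6].mean(0); m=np.where(row[150:420]>140)[0]+150
    L=m[m<281]; 
    a=281
    while row[a]>140:a-=1
    b=281
    while row[b]>140:b+=1
    al=a+(140-row[a])/(row[a+1]-row[a]); bl=b-1+(row[b-1]-140)/(row[b-1]-row[b])
    print('tcp',np.round(tcp*1e3,1),'yaw',np.degrees(yaw).round(1),'F',np.round(o['force'],1),'rows',round(r1,1),r2,'cols',round(al,1),round(bl,1))
    # depth from width of the front base edge
    ca,ra=ray(d,al,r1);_,rb=ray(d,bl,r1)
    k=.046/abs((ra-rb)@w); P=ca+k*(ra+rb)/2-tcp; P=np.array([P@u,P@w,P[2]+.006])*1e3
    print('base front corner rel grasp (u,w,z)',P.round(1))
    if r2:
        c,r=ray(d,270,r2+.5);cc=np.array([(c-tcp)@u,(c-tcp)[2]+.006])*1e3;rr=np.array([r@u,r[2]])
        for ph in range(-16,34,2):
            p=np.radians(ph);B=P[[0,2]]-60*np.array([np.sin(p),np.cos(p)])
            e=(B-cc)[0]*rr[1]-(B-cc)[1]*rr[0]
            print(ph,round(e/np.hypot(*rr),1),end='; ')
        print()
run()
E
python3 m.py
```

```text
tcp [ 658.2 -253.2  197.9] yaw 20.0 F [13.3  6.3 -3.7] rows 259.8 242 cols 210.4 352.8
base front corner rel grasp (u,w,z) [25.5 -0.2 41.5]
-16 -29.2; -14 -27.5; -12 -25.7; -10 -23.9; -8 -22.0; -6 -20.2; -4 -18.3; -2 -16.3; 0 -14.4; 2 -12.4; 4 -10.4; 6 -8.3; 8 -6.3; 10 -4.2; 12 -2.2; 14 -0.1; 16 2.0; 18 4.1; 20 6.2; 22 8.3; 24 10.4; 26 12.5; 28 14.5; 30 16.6; 32 18.7;
```

apply_moves([
  [-2, -1, 1],
  [-4, -1, 3],
  [-6, -2, 4],
  [-8, -3, 6],
  [-8, -3, 6],
  [-8, -3, 6],
], fingers=[0.4, 0.4, 0.4, 0.4, 0.4, 0.4], roll=[0, 0, 0, 0, 0, 0])

```text
t: 23.18
tcp_pos: [0.649, -0.2566, 0.203]
orientation: [0.001, 0.985, 0.173, 0.008]
force: [11.8, 4.2, -5.0]
grip_width: 0.0461
gripper_force: 30.0
```

```bash
python3 m.py
```

```text
tcp [ 649.  -256.6  203. ] yaw 19.9 F [11.8  4.2 -5. ] rows 269.8 228 cols 208.6 354.7
base front corner rel grasp (u,w,z) [23.6 -0.2 44.8]
-16 -19.9; -14 -18.1; -12 -16.3; -10 -14.5; -8 -12.6; -6 -10.7; -4 -8.7; -2 -6.8; 0 -4.8; 2 -2.8; 4 -0.7; 6 1.3; 8 3.4; 10 5.4; 12 7.5; 14 9.6; 16 11.7; 18 13.8; 20 15.9; 22 18.0; 24 20.1; 26 22.1; 28 24.2; 30 26.3; 32 28.3;
```

apply_moves([
  [-2, -1, 2],
  [-4, -2, 3],
  [-4, -2, 3],
  [-4, -2, 3],
  [10, 4, 3],
  [25, 9, 3],
  [25, 9, 30],
  [25, 9, 30],
], fingers=[0.4, 0.4, 0.4, 0.4, 0.4, 0.4, 0.4, 0.4], roll=[0, 0, 0, 0, 0, 0, 0, 0])

```text
t: 24.22
tcp_pos: [0.6699, -0.2498, 0.2342]
orientation: [0.001, 0.985, 0.173, 0.002]
force: [-0.8, 0.5, -0.7]
grip_width: 0.0458
gripper_force: 30.0
```

```bash
python3 m.py
```

```text
Traceback (most recent call last):
  File "m.py", line 28, in <module>
    run()
    ~~~^^
  File "m.py", line 7, in run
    r1=next(r for r in range(274,150,-1) if col[r]<135); r1=r1+ (135-col[r1])/(col[r1+1]-col[r1])
                                                                               ~~~^^^^^^
IndexError: index 275 is out of bounds for axis 0 with size 275
```

Run:
```python
from h import *
d=img('wrist');cv2.imwrite('pics/w_10.png',d['color'])
g=d['color'].astype(int).sum(2)//3
for x in (205,230,260,345,352):print(x,g[204:360:3,x])
print(g[240,190:370:4]);print(g[320,190:370:4])
```

```text
205 [180 179 180 185 185 180 188 185 180 181 179 187 185 183 184 185 183 186
 186 186 162  33  18  17  34  55  64  69  74  78  80  79  77  73  64  16
  15  14  15  16  16  15  14  14  12  60  61  62  62  61  25  26]
230 [189 187 185 183 184 189 190 190 182 127  98  98  98  97  98  98  98  97
  98  98  98  97  98  97  51  54  64  70  74  79  81  80  78  73  68 186
 188 189 188 188 189 188 188 188 188  81  62  62  62  61  24  25]
260 [182 181 178 182 184 187 164  97  98  98  97  98  98  97  98  97  98  98
  97  98  98  97  97  97  51  54  64  69  76  78  80  79  78  73  68 185
 189 189 189 188 189 188 188 187 189  81  61  62  62  62  24  26]
345 [ 87  90  88  89  89  89  88  88  87  87  88  88  88  67  22  18  46  86
  97  98  98  98  97  98  51  53  64  69  75  78  81  80  78  73  68 185
 188 188 190 188 188 188 188 188 187  81  62  63  62  60  23  24]
352 [ 90  89  89  89  89  89  89  88  89  88  88  88  88  87  87  87  86  80
  43  17  18  57  95  98  52  53  63  69  75  79  81  80  78  73  69 185
 189 187 185 185 184 184 182 165 160  73  62  62  62  61  24  25]
[184 179 186 185 186 186 188 180 188 116  98  97  97  97  98  98  97  98
  98  98  97  98  97  97  98  99  98  97  98  97  98  98  98  98  98  98
  98  97  88  87  88  88  87 137 181]
[ 14  15  16  14  15 125 189 187 188 189 189 189 189 189 189 189 189 188
 189 188 189 189 188 189 189 189 188 189 190 189 189 188 189 189 188 189
 189 188 189 188 188  92  14  13  15]
```

```bash
cat > m2.py <<'E'
from h import *
# left front vertical edge of the held jar: wrist ray x plane w=+23 mm
def run(lo=232,hi=262,W=.023):
    o=ctrl.get_obs();d=img('wrist');tcp=np.array(o['tcp_pos']);q=o['orientation'];yaw=2*np.arctan2(q[2],q[1])
    u=np.array([np.cos(yaw),np.sin(yaw),0]);w=np.array([-np.sin(yaw),np.cos(yaw),0])
    g=cv2.GaussianBlur(d['color'],(3,3),0).astype(int).sum(2)/3
    pts=[]
    for v in range(lo,hi):
        x=265
        while 75<g[v,x]<125 and x>150:x-=1
        c,r=ray(d,x+.5,v);t=(W-(c-tcp)@w)/(r@w);p=c+t*r-tcp;pts.append([x,v,p@u*1e3,p[2]*1e3+6])
    pts=np.array(pts);print(np.round(tcp*1e3,1),np.round(pts[::4],1).tolist())
    f=np.polyfit(pts[:,3],pts[:,2],1);print('phi',np.degrees(np.arctan(f[0])).round(1),'u at grasp',f[1].round(1))
run()
E
python3 m2.py
```

```text
[ 668.2 -249.2  231.2] [[229.0, 232.0, 21.2, -1.7], [227.0, 236.0, 21.3, 4.1], [225.0, 240.0, 21.4, 9.4], [223.0, 244.0, 21.5, 14.4], [221.0, 248.0, 21.6, 19.0], [219.0, 252.0, 21.7, 23.4], [217.0, 256.0, 21.8, 27.5], [215.0, 260.0, 21.9, 31.3]]
phi 1.7 u at grasp 21.0
```

apply_moves([
  [-15, 40, 0],
  [-33, 95, 0],
  [-52, 150, 0],
  [-70, 205, 0],
  [-88, 260, 0],
  [-106, 315, 0],
  [-124, 365, 0],
  [-142, 415, 0],
  [-160, 460, 0],
  [-174, 494, 0],
  [-174, 494, 0],
  [-174, 494, 0],
], fingers=[0.4, 0.4, 0.4, 0.4, 0.4, 0.4, 0.4, 0.4, 0.4, 0.4, 0.4, 0.4], roll=[0, 0, 0, 0, 0, 0, 0, 0, 0, 0, 0, 0])

```text
t: 25.88
tcp_pos: [0.4942, 0.2442, 0.2309]
orientation: [0.0, 0.985, 0.172, -0.001]
force: [0.9, -0.3, -0.8]
grip_width: 0.0458
gripper_force: 30.0
```

```bash
cat > pegs.py <<'E'
from h import *
def blobs(d,amin=25):
    c=d['color'].astype(int);b,g,r=c[...,0],c[...,1],c[...,2]
    m=((g>r*1.5)&(g>b*1.3)&(g>35)).astype(np.uint8)
    m=cv2.morphologyEx(m,cv2.MORPH_OPEN,np.ones((2,2)))
    n,l,s,ce=cv2.connectedComponentsWithStats(m);return [(np.argwhere(l==i)[:,::-1],s[i,4]) for i in range(1,n) if s[i,4]>amin]
def tip(d,pts):
    # dome centre z=72: sphere r=10 -> the end of the blob; iterate: tip px = blob end farthest from camera nadir
    n=proj(d,(-d['R'].T@d['t'])*[1,1,0]);dist=np.linalg.norm(pts-n,axis=1)
    c=pts.mean(0);w,v=np.linalg.eigh(np.cov((pts-c).T));ax=v[:,1];ax=ax*np.sign(ax@(c-n))
    s=(pts-c)@ax;smax=np.percentile(s,99.5)+.5
    cam=-d['R'].T@d['t']
    X=onz(d,*(c+ax*smax),.072)      # silhouette end of the dome
    for _ in range(3):
        dep=(d['R']@X+d['t'])[2];X=onz(d,*(c+ax*(smax-.01*d['f']/dep)),.072)
    return X*1e3
o=ctrl.get_obs();print(np.round(np.array(o['tcp_pos'])*1e3,1))
for n in ('wrist','top'):
    d=img(n)
    for p,a in blobs(d):
        print(n,a,p.mean(0).round(),p.min(0),p.max(0),tip(d,p).round(1))
E
python3 pegs.py; python3 m2.py
```

```text
[494.2 244.2 230.9]
wrist 530 [280.  94.] [268  81] [292 107] [579.1 276.1  72. ]
wrist 658 [214. 169.] [198 155] [229 183] [496.6 311.7  72. ]
wrist 786 [155. 234.] [135 217] [174 248] [414.5 349.1  72. ]
top 35 [176. 213.] [173 211] [179 216] [577.7 275.1  72. ]
top 56 [149. 273.] [145 270] [155 276] [411.5 347.1  72. ]
[494.6 243.7 231.2] [[230.0, 232.0, 20.2, -4.5], [228.0, 236.0, 20.4, 1.5], [227.0, 240.0, 19.7, 4.6], [223.0, 244.0, 21.6, 14.5], [221.0, 248.0, 21.7, 19.1], [219.0, 252.0, 21.8, 23.5], [217.0, 256.0, 21.9, 27.6], [215.0, 260.0, 22.0, 31.4]]
phi 4.6 u at grasp 20.1
```

apply_moves([
  [45, 17, 0],
  [87, 33, 0],
  [87, 33, 0],
  [87, 33, -50],
  [87, 33, -90],
  [87, 33, -90],
  [87, 33, -105],
  [87, 33, -115],
  [87, 33, -125],
  [87, 33, -125],
], fingers=[0.4, 0.4, 0.4, 0.4, 0.4, 0.4, 0.4, 0.4, 0.4, 0.4], roll=[0, 0, 0, 0, 0, 0, 0, 0, 0, 0])

```text
t: 27.28
tcp_pos: [0.5811, 0.2775, 0.1058]
orientation: [0.0, 0.985, 0.172, -0.001]
force: [-0.6, 0.1, -0.5]
grip_width: 0.046
gripper_force: 30.0
```

```bash
python3 e.py|head -1
```

```text
[581.5 277.8 106.4] yaw 19.9 F [-0.1 -0.  -1.1]
```

apply_moves([
  [0, 0, -10],
  [0, 0, -20],
  [0, 0, -28],
  [0, 0, -35],
  [0, 0, -39],
  [0, 0, -39],
], fingers=[0.4, 0.4, 0.4, 0.4, 0.4, 0.4], roll=[0, 0, 0, 0, 0, 0])

```text
t: 28.08
tcp_pos: [0.5814, 0.2777, 0.0672]
orientation: [0.0, 0.985, 0.172, -0.0]
force: [-0.3, -0.0, -1.3]
grip_width: 0.0455
gripper_force: 30.0
```

```bash
python3 e.py|head -1
```

```text
[581.6 277.8  67.5] yaw 19.9 F [ 0.9  0.1 -0.6]
```

Still free; lower by small steps until the rim presses on the deck.

apply_moves([
  [0, 0, -4],
  [0, 0, -7],
  [0, 0, -10],
  [0, 0, -10],
], fingers=[0.4, 0.4, 0.4, 0.4], roll=[0, 0, 0, 0])

```text
t: 28.62
tcp_pos: [0.5818, 0.278, 0.0629]
orientation: [0.0, 0.985, 0.173, 0.001]
force: [-9.4, -3.0, 21.1]
grip_width: 0.0459
gripper_force: 30.0
```

apply_moves([
  [0, 0, 5],
  [0, 0, 5],
  [0, 0, 5],
  [0, 0, 5],
  [0, 0, 30],
  [0, 0, 80],
  [0, 0, 140],
  [0, 0, 180],
  [0, 0, 180],
], fingers=[0.7, 0.7, 0.7, 0.7, 0.7, 0.7, 0.7, 0.7, 0.7], roll=[0, 0, 0, 0, 0, 0, 0, 0, 0])

```text
t: 29.75
tcp_pos: [0.5831, 0.2788, 0.2419]
orientation: [-0.002, 0.985, 0.173, 0.004]
force: [0.9, 0.9, -0.3]
grip_width: 0.0609
gripper_force: 0.0
```

```bash
python3 e.py|head -1
python3 - <<'E'
from h import *
d=img('top');c=d['color'].astype(int)
# jar base (white) near the peg: expected at z=.104
u,v=proj(d,[.579,.276,.104]);print(u,v)
m=(c.min(2)>150)&(c.max(2)-c.min(2)<40)
x0,y0=int(u)-12,int(v)-12
print((c[y0:y0+25,x0:x0+25].sum(2)//3)[::2,::2])
s=img('scene');u,v=proj(s,[.579,.276,.104]);u,v=int(u),int(v);print(u,v);g=s['color'].astype(int).sum(2)//3
print(g[v-16:v+44:3,u-20:u+21:3])
E
```

```text
[581.9 278.1 239. ] yaw 19.9 F [-0.4 -0.2 -0.5]
172.46849065513652 211.29867895876737
[[115  78  44  22  26  20   8  28  32  37  52  16  38]
 [ 24  16  33  45  18  30  35  37  30  39  75  45  67]
 [ 56  94 117 115  34  32  34  35  28  29  19  62  79]
 [120 106  80  63  27  26  33  22  24  45  33  50  77]
 [ 62  54  65  96 102  34  50  84 118 140  95  56  75]
 [ 83 109 139 145 147 129 140 147 147 149 119  57  67]
 [134 134 145 142 145 147 145 143 143 145 140  65  52]
 [135 135 143 143 143 141 146 146 146 145 152  96  61]
 [133 136 129 145 145 147 142 145 144 142 143 108  54]
 [134 128  85 143 146 148 146 144 136 110  75  59  54]
 [136 107  74 132 146 136 119  89  61  49  55  48  55]
 [137  81  74  98  98  60  58  57  50  45  40  39  67]
 [105  85  76  75  72  73  66  73  74  74  76  78  81]]
383 180
[[ 13  40  34  39  84  86 172 175 174 174 174 179 175 177]
 [  9  34  27  20  72  78 144 174 176 176 175 174 177 175]
 [ 75  45  47  58  58  51  91 175 179 172 171 174 174 178]
 [ 82  83  83  40  34  50  80 171 169 168 173 172 175 175]
 [ 86  81  81  32  33  64 164 172 175 175 174 175 171 
[... 190 characters left out ...]
2  54  63  99 100  97 124 177 116 103 156 177 170]
 [ 84  81  82  98 102  98  96  98 100 103 102 175 168 171]
 [ 78  80  81  98  97  97  98  98  99 102 103 170 171 172]
 [ 74  84  83  99  97  98 101 101 101 103 109 171 171 165]
 [134  82  84  90  99  97  99 100 103  98 110 173 171 171]
 [162  82  78  80  64  98  96  96 101  82  84 169 170 169]
 [169  71  85  80  65  97 111 109  89  82  84 129 173 172]
 [169 118  80  84  73  53  97  75  76  81  82  88 166 173]
 [170 155  79  82  85  85  79  81  83  80  82  84 156 170]
 [174 171  71  86  85  85  79  85  84  88  82  69 116 169]
 [172 169 104  31  43  40  43  49  64  88 114 174 171 166]
 [170 168 172 175 173 171 172 174 169 170 171 170 172 171]]
```

apply_moves([
  [-20, -50, 20],
  [-35, -105, 35],
  [-50, -160, 35],
  [-65, -215, 35],
  [-80, -265, 35],
  [-87, -298, 35],
  [-87, -298, 35],
  [-87, -298, 35],
  [-87, -298, 35],
], fingers=[1, 1, 1, 1, 1, 1, 1, 1, 1], roll=[-5, -10, -15, -20, -20, -20, -20, -20, -20])

```text
t: 31.02
tcp_pos: [0.4947, -0.0193, 0.2719]
orientation: [0.0, 1.0, -0.001, -0.001]
force: [0.5, 0.4, -0.7]
grip_width: 0.0868
gripper_force: 0.0
```

```bash
cat > jar.py <<'E'
from h import *
o=ctrl.get_obs();print(o['t'],np.round(np.array(o['tcp_pos'])*1e3,1),np.round(o['orientation'],3))
d=img('wrist');c=d['color'].astype(int);b,r=c[...,0],c[...,2]
mat=((b>r*1.8)&(b>70)).astype(np.uint8)
k=cv2.findContours(mat,cv2.RETR_EXTERNAL,cv2.CHAIN_APPROX_NONE)[0];k=max(k,key=cv2.contourArea)
hull=np.zeros_like(mat);cv2.fillConvexPoly(hull,cv2.convexHull(k),1)
w=((c.min(2)>90)&(hull>0)).astype(np.uint8);w[245:]=0
w=cv2.erode(w,np.ones((3,3)))
n,l,s,ce=cv2.connectedComponentsWithStats(w)
for i in range(1,n):
    if s[i,4]<300: continue
    p=np.argwhere(l==i)[:,::-1]; br=np.array([c[y,x].sum()/3 for x,y in p]);print('blob',s[i],np.percentile(br,[5,20,50,80,95]))
    q=np.array([onz(d,*x,.046)[:2]*1e3 for x in p.astype(float)])
    m=q.mean(0);ev,V=np.linalg.eigh(np.cov((q-m).T));ax=V[:,1];ax*=np.sign(ax[0]);t=(q-m)@ax;e=(q-m)@[-ax[1],ax[0]]
    print('mean',m.round(1),'ang',np.degrees(np.arctan2(ax[1],ax[0])).round(1),'t',t.min().round(),t.max().round(),'e',e.min().round(),e.max().round())
    far=m+ax*(t.max()+1.3)
    hi=br>np.percentile(br,50)*.93
    rect=cv2.minAreaRect(q[hi].astype(np.float32));print('top face rect',rect,'base end',far.round(1))
E
python3 jar.py
```

```text
31.025 [494.7 -19.3 271.9] [ 0.     1.    -0.001 -0.001]
blob [ 234  139   51   80 2980] [161.         199.33333333 206.66666667 208.33333333 209.33333333]
mean [504.    5.8] ang -10.5 t -46.0 38.0 e -23.0 23.0
top face rect ((499.228271484375, 6.814693450927734), (44.80609893798828, 81.06739044189453), 78.94558715820312) base end [542.8  -1.4]
```

apply_moves([
  [13, 24, 0],
  [13, 24, -50],
  [13, 24, -100],
  [13, 24, -150],
  [13, 24, -190],
  [13, 24, -220],
  [13, 24, -235],
  [13, 24, -240],
  [13, 24, -240],
], fingers=[1, 1, 1, 1, 1, 1, 1, 1, 1], roll=[-10, -10.5, -10.5, -10.5, -10.5, -10.5, -10.5, -10.5, -10.5])

```text
t: 32.2
tcp_pos: [0.5081, 0.0041, 0.0331]
orientation: [-0.0, 0.996, -0.092, 0.001]
force: [-0.2, -0.3, -0.3]
grip_width: 0.0872
gripper_force: 0.0
```

apply_moves([
  [0, 0, 0],
  [0, 0, 0],
  [0, 0, 0],
  [0, 0, 0],
  [0, 0, 0],
  [0, 0, 0],
  [0, 0, 50],
  [0, 0, 110],
  [0, 0, 170],
  [0, 0, 200],
  [0, -50, 200],
  [0, -100, 200],
], fingers=[0.4, 0.4, 0.4, 0.4, 0.4, 0.4, 0.4, 0.4, 0.4, 0.4, 0.4, 0.4], roll=[0, 0, 0, 0, 0, 0, 0, 0, 0, 0, 8, 16])

```text
t: 33.7
tcp_pos: [0.5073, -0.0968, 0.2329]
orientation: [-0.0, 0.999, 0.05, 0.0]
force: [-0.3, 0.0, -0.9]
grip_width: 0.0459
gripper_force: 30.0
```

apply_moves([
  [7, -50, 0],
  [14, -100, 0],
  [20, -150, 0],
  [27, -204, 0],
  [27, -204, 0],
  [27, -204, 0],
  [27, -204, 0],
], fingers=[0.4, 0.4, 0.4, 0.4, 0.4, 0.4, 0.4], roll=[8, 13.5, 13.5, 13.5, 13.5, 13.5, 13.5])

```text
t: 34.58
tcp_pos: [0.5344, -0.299, 0.2326]
orientation: [-0.0, 0.986, 0.165, -0.0]
force: [-1.1, 0.3, 0.1]
grip_width: 0.0461
gripper_force: 30.0
```

apply_moves([
  [35, 13, 2],
  [67, 26, 2],
  [67, 26, 2],
  [67, 26, -10],
  [67, 26, -22],
  [64, 25, -25],
  [60, 23, -29],
  [58, 23, -34],
  [56, 22, -39],
  [56, 22, -39],
], fingers=[0.4, 0.4, 0.4, 0.4, 0.4, 0.4, 0.4, 0.4, 0.4, 0.4], roll=[1, 1, 1, 1, 1, 1, 1, 1, 1, 1])

```text
t: 35.83
tcp_pos: [0.593, -0.28, 0.199]
orientation: [0.003, 0.985, 0.173, 0.005]
force: [0.1, -0.1, 12.4]
grip_width: 0.0457
gripper_force: 30.0
```

apply_moves([
  [-1, 0, -5],
  [-2, -1, -11],
  [-2, -1, -17],
  [-2, -1, -22],
  [-1, 0, -28],
  [0, 0, -33],
  [3, 1, -38],
  [6, 2, -43],
  [6, 2, -43],
  [6, 2, -43],
], fingers=[0.4, 0.4, 0.4, 0.4, 0.4, 0.4, 0.4, 0.4, 0.4, 0.4], roll=[0, 0, 0, 0, 0, 0, 0, 0, 0, 0])

```text
t: 37.08
tcp_pos: [0.595, -0.2792, 0.1541]
orientation: [0.002, 0.985, 0.172, -0.0]
force: [-5.4, -4.2, 9.2]
grip_width: 0.0457
gripper_force: 30.0
```

apply_moves([
  [2, 1, -3],
  [4, 2, -3],
  [6, 2, -3],
  [6, 2, -3],
  [-15, -6, -3],
  [-45, -16, 0],
  [-45, -16, 30],
  [-45, -16, 70],
  [-45, -16, 85],
  [-45, -16, 85],
], fingers=[0.4, 0.4, 0.4, 0.4, 0.4, 0.4, 0.4, 0.4, 0.4, 0.4], roll=[0, 0, 0, 0, 0, 0, 0, 0, 0, 0])

```text
t: 38.33
tcp_pos: [0.5512, -0.2923, 0.236]
orientation: [0.0, 0.985, 0.172, 0.001]
force: [-0.1, 1.0, -1.5]
grip_width: 0.0457
gripper_force: 30.0
```

```bash
python3 m.py
```

```text
Traceback (most recent call last):
  File "m.py", line 28, in <module>
    run()
    ~~~^^
  File "m.py", line 7, in run
    r1=next(r for r in range(274,150,-1) if col[r]<135); r1=r1+ (135-col[r1])/(col[r1+1]-col[r1])
StopIteration
```

apply_moves([
  [0, 0, 25],
  [50, 18, 25],
  [100, 37, 25],
  [130, 48, 25],
  [130, 48, 0],
  [130, 48, -30],
  [130, 48, -48],
  [130, 48, -48],
], fingers=[0.4, 0.4, 0.4, 0.4, 0.4, 0.4, 0.4, 0.4], roll=[0, 0, 0, 0, 0, 0, 0, 0])

```text
t: 39.38
tcp_pos: [0.6802, -0.244, 0.1843]
orientation: [-0.001, 0.985, 0.172, -0.003]
force: [-0.4, 0.4, -0.3]
grip_width: 0.0459
gripper_force: 30.0
```

apply_moves([
  [-7, -3, 0],
  [-14, -5, 0],
  [-17, -6, 0],
  [-20, -7, 1],
  [-23, -8, 2],
  [-23, -8, 2],
  [-23, -8, 2],
], fingers=[0.4, 0.4, 0.4, 0.4, 0.4, 0.4, 0.4], roll=[0, 0, 0, 0, 0, 0, 0])

```text
t: 40.25
tcp_pos: [0.6662, -0.2504, 0.1929]
orientation: [0.002, 0.985, 0.174, 0.011]
force: [13.9, 6.7, -3.6]
grip_width: 0.046
gripper_force: 30.0
```

```bash
python3 e.py
```

```text
[ 666.2 -250.3  192.9] yaw 20.0 F [14.6  5.  -2.4]
230 [172 172 172 174 177 179 178 178 180 178 174 172 173 176 174 173 174 175
 172 175 176 177 161  46  24  84 184 188 189 188 188]
260 [173 175 173 171 175 173 170 170 168 173 173 172 168 171 178 179 174 174
 174 174 175 175 174 176 175 179 190 190 189 189 190]
300 [164 163 171 157  62  77  84  86  85  85  85  84  85  85  84  84  84  84
  83  84  83  83  84  83  84 132 189 191 191 191 191]
330 [173 172 174 172  70  72  85  86  84  85  83  84  84  84  84  84  84  84
  84  83  83  84  77  29  23 109 189 191 191 191 191]
```

apply_moves([
  [-2, -1, 0],
  [-4, -1, 1],
  [-6, -2, 2],
  [-8, -3, 4],
  [-8, -3, 4],
  [-8, -3, 4],
], fingers=[0.4, 0.4, 0.4, 0.4, 0.4, 0.4], roll=[0, 0, 0, 0, 0, 0])

```text
t: 41.05
tcp_pos: [0.6588, -0.2531, 0.1978]
orientation: [0.002, 0.985, 0.174, 0.012]
force: [15.1, 5.4, -0.2]
grip_width: 0.0456
gripper_force: 30.0
```

```bash
python3 m.py
```

```text
tcp [ 658.8 -253.1  197.8] yaw 20.0 F [15.1  5.4 -0.2] rows 255.5 242 cols 183.8 352.6
base front corner rel grasp (u,w,z) [32.9  3.5 57.3]
-16 -31.0; -14 -29.3; -12 -27.5; -10 -25.7; -8 -23.8; -6 -22.0; -4 -20.0; -2 -18.1; 0 -16.1; 2 -14.1; 4 -12.1; 6 -10.1; 8 -8.1; 10 -6.0; 12 -3.9; 14 -1.8; 16 0.3; 18 2.3; 20 4.4; 22 6.5; 24 8.6; 26 10.7; 28 12.8; 30 14.8; 32 16.9;
```

apply_moves([
  [-2, -1, 1],
  [-4, -1, 2],
  [-6, -2, 4],
  [-8, -3, 6],
  [-8, -3, 6],
  [-8, -3, 6],
], fingers=[0.4, 0.4, 0.4, 0.4, 0.4, 0.4], roll=[0, 0, 0, 0, 0, 0])

```text
t: 41.85
tcp_pos: [0.6493, -0.2566, 0.2027]
orientation: [0.002, 0.985, 0.173, 0.01]
force: [12.9, 4.3, -2.8]
grip_width: 0.046
gripper_force: 30.0
```

```bash
python3 m.py
```

```text
tcp [ 649.3 -256.6  202.7] yaw 20.0 F [12.9  4.3 -2.8] rows 265.1 228 cols 208.1 354.8
base front corner rel grasp (u,w,z) [25.1 -0.  44.9]
-16 -21.2; -14 -19.5; -12 -17.6; -10 -15.8; -8 -13.9; -6 -12.0; -4 -10.1; -2 -8.1; 0 -6.1; 2 -4.1; 4 -2.1; 6 -0.0; 8 2.1; 10 4.1; 12 6.2; 14 8.3; 16 10.4; 18 12.5; 20 14.6; 22 16.7; 24 18.8; 26 20.8; 28 22.9; 30 24.9; 32 27.0;
```

apply_moves([
  [-2, -1, 2],
  [-5, -2, 3],
  [-5, -2, 3],
  [-5, -2, 3],
  [10, 4, 3],
  [25, 9, 3],
  [25, 9, 30],
  [25, 9, 30],
], fingers=[0.4, 0.4, 0.4, 0.4, 0.4, 0.4, 0.4, 0.4], roll=[0, 0, 0, 0, 0, 0, 0, 0])

```text
t: 42.9
tcp_pos: [0.6689, -0.2497, 0.232]
orientation: [0.001, 0.985, 0.173, 0.002]
force: [0.5, -0.4, -0.3]
grip_width: 0.0458
gripper_force: 30.0
```

```bash
python3 m2.py
python3 - <<'E'
from h import *
g=img('wrist')['color'].astype(int).sum(2)//3
for x in (230,245,260):print(x,g[204:280:3,x])
E
```

```text
[ 668.9 -249.7  232. ] [[228.0, 232.0, 22.1, 1.1], [226.0, 236.0, 22.2, 6.8], [224.0, 240.0, 22.3, 12.0], [221.0, 244.0, 23.2, 19.0], [219.0, 248.0, 23.3, 23.5], [217.0, 252.0, 23.3, 27.6], [215.0, 256.0, 23.4, 31.5], [213.0, 260.0, 23.4, 35.2]]
phi 2.3 u at grasp 22.1
230 [187 186 185 182 183 190 188 187 148 100  96  97  96  96  97  96  95  96
  97  96  96  97  97 186  79  54]
245 [185 181 184 189 182 181 102  97  96  96  97  96  97  96  96  97  97  97
  96  96  97  97  97 185  78  54]
260 [181 180 176 183 185 186 103  97  96  97  97  97  96  96  96  97  96  97
  97  96  97  96  96 185  79  54]
```

apply_moves([
  [-15, 35, 0],
  [-37, 88, 0],
  [-60, 141, 0],
  [-82, 195, 0],
  [-105, 248, 0],
  [-127, 301, 0],
  [-150, 355, 0],
  [-172, 408, 0],
  [-195, 461, 0],
  [-217, 515, 0],
  [-240, 568, 0],
  [-253, 599, 0],
], fingers=[0.4, 0.4, 0.4, 0.4, 0.4, 0.4, 0.4, 0.4, 0.4, 0.4, 0.4, 0.4], roll=[0, 0, 0, 0, 0, 0, 0, 0, 0, 0, 0, 0])

```text
t: 44.5
tcp_pos: [0.4128, 0.3513, 0.2285]
orientation: [0.001, 0.985, 0.173, -0.001]
force: [0.7, -0.2, -0.7]
grip_width: 0.0462
gripper_force: 30.0
```

apply_moves([
  [0, 0, 0],
  [0, 0, -40],
  [0, 0, -85],
  [0, 0, -85],
], fingers=[0.4, 0.4, 0.4, 0.4], roll=[0, 0, 0, 0])

```text
t: 45.0
tcp_pos: [0.413, 0.3463, 0.141]
orientation: [0.003, 0.985, 0.171, -0.004]
force: [0.9, 0.6, -1.0]
grip_width: 0.0458
gripper_force: 30.0
```

```bash
python3 e.py|head -1;python3 pegs.py
```

```text
[414.5 348.2 143.6] yaw 19.8 F [0.2 1.  0.9]
[414.5 348.2 143.6]
wrist 1404 [377. 127.] [351 110] [401 144] [496.7 312.6  72. ]
wrist 473 [280. 210.] [267 199] [294 220] [427.9 352.6  72. ]
top 41 [162. 243.] [159 240] [165 246] [493.4 311.3  72. ]
```

apply_moves([
  [2, 1, 0],
  [2, 1, -10],
  [2, 1, -20],
  [2, 1, -30],
  [2, 1, -40],
  [2, 1, -40],
], fingers=[0.4, 0.4, 0.4, 0.4, 0.4, 0.4], roll=[0, 0, 0, 0, 0, 0])

```text
t: 45.9
tcp_pos: [0.4161, 0.3502, 0.1033]
orientation: [0.001, 0.985, 0.172, -0.001]
force: [-0.0, 0.4, -0.5]
grip_width: 0.0459
gripper_force: 30.0
```

apply_moves([
  [0, 0, -10],
  [0, 0, -20],
  [0, 0, -28],
  [0, 0, -33],
  [0, 0, -33],
], fingers=[0.4, 0.4, 0.4, 0.4, 0.4], roll=[0, 0, 0, 0, 0])

```text
t: 46.52
tcp_pos: [0.4164, 0.3506, 0.0711]
orientation: [0.0, 0.985, 0.172, -0.0]
force: [0.2, -0.4, -0.9]
grip_width: 0.0458
gripper_force: 30.0
```

apply_moves([
  [0, 0, -4],
  [0, 0, -7],
  [0, 0, -10],
  [0, 0, -13],
  [0, 0, -13],
], fingers=[0.4, 0.4, 0.4, 0.4, 0.4], roll=[0, 0, 0, 0, 0])

```text
t: 47.15
tcp_pos: [0.4166, 0.3509, 0.0622]
orientation: [0.0, 0.985, 0.173, 0.001]
force: [-8.0, -4.7, 23.1]
grip_width: 0.0458
gripper_force: 30.0
```

apply_moves([
  [0, 0, 5],
  [0, 0, 5],
  [0, 0, 5],
  [0, 0, 5],
  [0, 0, 30],
  [0, 0, 80],
  [0, 0, 140],
  [0, 0, 190],
  [0, 0, 190],
], fingers=[0.7, 0.7, 0.7, 0.7, 0.7, 0.7, 0.7, 0.7, 0.7], roll=[0, 0, 0, 0, 0, 0, 0, 0, 0])

```text
t: 48.28
tcp_pos: [0.418, 0.3525, 0.2532]
orientation: [-0.003, 0.985, 0.173, 0.004]
force: [-0.1, 0.3, -1.0]
grip_width: 0.0608
gripper_force: 0.0
```

apply_moves([
  [10, -45, 10],
  [30, -100, 20],
  [50, -155, 20],
  [70, -205, 20],
  [95, -255, 20],
  [115, -305, 20],
  [135, -355, 20],
  [154, -400, 20],
  [154, -400, 20],
  [154, -400, 20],
  [154, -400, 20],
], fingers=[0.7, 0.7, 0.7, 0.7, 0.7, 0.7, 0.7, 0.7, 0.7, 0.7, 0.7], roll=[-5, -10, -15, -20, -20, -20, -20, -20, -20, -20, -20])

```text
t: 49.65
tcp_pos: [0.5701, -0.0482, 0.2682]
orientation: [-0.0, 1.0, -0.0, -0.0]
force: [0.2, 0.5, -0.7]
grip_width: 0.0608
gripper_force: 0.0
```

```bash
python3 w.py pip
python3 - <<'E'
import pickle
from h import *
d=pickle.load(open('w_pip.pkl','rb'));c=cv2.GaussianBlur(d['color'],(3,3),0).astype(int);b,g,r=c[...,0],c[...,1],c[...,2]
yl=((r>110)&(b<r*.45)&(g>r*.6)).astype(np.uint8)
n,l,s,ce=cv2.connectedComponentsWithStats(yl)
for i in range(1,n):
    if s[i,4]>30:
        p=np.argwhere(l==i)[:,::-1].astype(float)
        q=np.array([onz(d,*x,.018 if s[i,4]<2000 else .0)[:2]*1e3 for x in p]);print('yellow',s[i],q.mean(0).round(1),q.min(0).round(),q.max(0).round())
        if s[i,4]>2000: print(cv2.minAreaRect(q.astype(np.float32)))
# white handle: brighter than bench
w=((c.min(2)>100)&(r-g>2)).astype(np.uint8);w[245:]=0
w=cv2.morphologyEx(w,cv2.MORPH_OPEN,np.ones((3,3)))
n,l,s,ce=cv2.connectedComponentsWithStats(w)
for i in range(1,n):
    if s[i,4]>150:
        p=np.argwhere(l==i)[:,::-1].astype(float);q=np.array([onz(d,*x,.018)[:2]*1e3 for x in p]);print('white',s[i],cv2.minAreaRect(q.astype(np.float32)))
E
```

```text
49.7 [ 0.5702 -0.0481  0.2685] [-0.  1. -0. -0.]
yellow [  64   18   84  113 5108] [686.8 145. ] [628. 106.] [744. 188.]
((686.0882568359375, 147.5357666015625), (109.6865005493164, 70.45275115966797), 7.959503173828125)
yellow [275 131  15  25 375] [614.  -49.2] [601. -57.] [627. -41.]
yellow [278 170   9  16 129] [575.  -49.4] [566. -54.] [584. -45.]
yellow [133 268   8  20  69] [448.1 132.9] [437. 126.] [462. 138.]
yellow [424 269   8  19  67] [ 447.2 -231. ] [ 436. -236.] [ 461. -225.]
yellow [131 301   9  20  81] [402.8 139.7] [390. 136.] [417. 144.]
yellow [425 302   8  19  80] [ 402.1 -237.4] [ 389. -241.] [ 415. -233.]
```

apply_moves([
  [40, -1, 0],
  [74, -1, -30],
  [74, -1, -80],
  [74, -1, -130],
  [74, -1, -180],
  [74, -1, -215],
  [74, -1, -232],
  [74, -1, -239],
  [74, -1, -239],
], fingers=[0.7, 0.7, 0.7, 0.7, 0.7, 0.7, 0.7, 0.7, 0.7], roll=[0, 0, 0, 0, 0, 0, 0, 0, 0])

```text
t: 50.82
tcp_pos: [0.6452, -0.0499, 0.0305]
orientation: [-0.0, 1.0, -0.001, 0.001]
force: [0.5, -0.4, -0.4]
grip_width: 0.0609
gripper_force: 0.0
```

apply_moves([
  [0, 0, 0],
  [0, 0, 0],
  [0, 0, 0],
  [0, 0, 0],
  [0, 0, 0],
  [0, 0, 0],
  [0, 0, 0],
  [0, 0, 0],
  [0, 0, 40],
  [0, 0, 90],
  [0, 0, 130],
  [0, 0, 130],
], fingers=[0.1, 0.1, 0.1, 0.1, 0.1, 0.1, 0.1, 0.1, 0.1, 0.1, 0.1, 0.1], roll=[0, 0, 0, 0, 0, 0, 0, 0, 0, 0, 0, 0])

```text
t: 52.32
tcp_pos: [0.6465, -0.0502, 0.1637]
orientation: [-0.0, 1.0, -0.001, 0.004]
force: [-0.2, 0.4, -1.8]
grip_width: 0.0177
gripper_force: 30.0
```

```bash
python3 w.py pip2
```

```text
52.375 [ 0.6448 -0.0501  0.1609] [-0.     1.    -0.001  0.001]
```

apply_moves([
  [10, 45, 0],
  [20, 100, 0],
  [32, 155, 0],
  [40, 193, 0],
  [40, 193, 0],
  [40, 193, -30],
  [40, 193, -60],
  [40, 193, -60],
], fingers=[0.1, 0.1, 0.1, 0.1, 0.1, 0.1, 0.1, 0.1], roll=[0, 4, 7.5, 7.5, 7.5, 7.5, 7.5, 7.5])

```text
t: 53.38
tcp_pos: [0.6816, 0.1407, 0.095]
orientation: [0.001, 0.998, 0.063, -0.005]
force: [0.5, 0.5, -0.2]
grip_width: 0.0177
gripper_force: 30.0
```

```bash
python3 w.py pip3
python3 - <<'E'
from h import *
s=img('scene');t=img('top');
u,v=proj(s,[.685,.143,.07]).astype(int);a=cv2.resize(s['color'][v-35:v+35,u-40:u+40],(400,350),interpolation=cv2.INTER_CUBIC)
w=cv2.imread('pics/w_pip3.png')[60:350,100:480];w=cv2.resize(w,(400,305))
print(u,v)
# second: rack check
u,v=proj(s,[.5,.31,.06]).astype(int);b=cv2.resize(s['color'][v-38:v+38,u-40:u+40],(400,350),interpolation=cv2.INTER_CUBIC)
h=np.zeros((600,800,3),np.uint8);h[:350,:400]=a;h[:350,400:]=b[:350];h[350:,:400]=cv2.resize(w,(400,250))
cv2.imwrite('pics/14.png',h)
E
```

```text
53.425 [0.6834 0.1413 0.0975] [ 0.001  0.998  0.064 -0.002]
365 230
```

View pics/14.png

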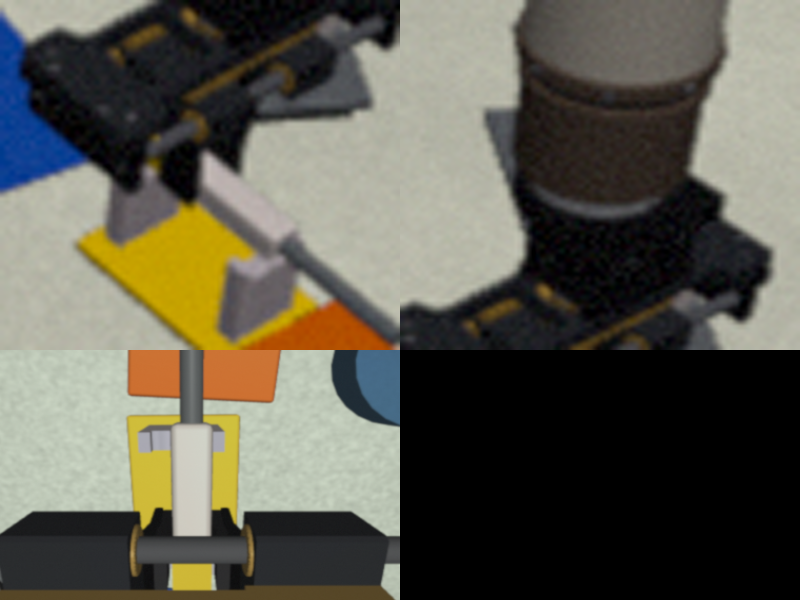

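apply_moves([
  [0, 3, 0],
  [0, 3, 0],
  [0, 3, -6],
  [0, 3, -12],
  [0, 3, -17],
  [0, 3, -17],
], fingers=[0.1, 0.1, 0.1, 0.1, 0.1, 0.1], roll=[0, 0, 0, 0, 0, 0])

```text
t: 54.28
tcp_pos: [0.6841, 0.1456, 0.0816]
orientation: [0.0, 0.998, 0.064, -0.001]
force: [0.0, 0.3, -0.7]
grip_width: 0.0179
gripper_force: 30.0
```

```bash
python3 w.py pip4
python3 - <<'E'
import pickle
from h import *
d=pickle.load(open('w_pip4.pkl','rb'));c=cv2.GaussianBlur(d['color'],(3,3),0).astype(int)
for v in range(130,215,6): print(v,' '.join('%d,%d'%(x[2],x[0]) for x in c[v,225:320:4]))
E
```

```text
54.325 [0.6844 0.1457 0.0821] [ 0.     0.998  0.064 -0.   ]
130 196,189 194,187 193,186 195,188 195,188 191,185 198,191 197,190 196,190 203,196 200,192 181,174 74,77 91,94 108,111 99,102 85,88 150,146 197,190 193,186 200,193 192,185 188,181 192,185
136 196,189 194,188 199,192 192,186 189,182 197,190 193,186 188,181 193,187 196,189 191,184 184,178 75,77 91,94 107,110 99,102 85,88 152,147 198,191 196,190 195,188 193,186 194,188 192,185
142 190,180 177,147 174,141 174,140 176,141 176,140 177,141 177,140 177,139 179,140 177,137 161,135 75,76 91,94 106,109 98,102 85,88 129,106 174,123 178,122 170,106 169,102 170,101 169,100
148 176,89 208,59 208,59 208,59 208,59 207,59 207,59 208,59 208,60 204,62 163,148 190,175 190,175 190,176 191,176 191,176 191,176 191,177 180,166 187,83 207,60 208,60 207,60 208,61
154 176,102 207,59 208,59 208,59 208,59 203,61 179,70 179,70 173,73 146,87 182,169 208,196 209,197 208,197 208,198 208,198 209,199 209,200 197,187 153,128 165,77 153,79 153,79 195,65
160 182,127 207,59 208,59 208,59 180,71 101,94 99,94 99,95 99,94 104,97 181,169 208,195 208,196 208,197 208,1
[... 1063 characters left out ...]
58 208,58 208,58 208,58 208,58 208,58 194,67 174,162 206,194 208,195 208,195 208,196 208,197 208,197 207,198 194,182 163,105 208,59 208,59 208,59 208,59
202 200,193 192,61 208,58 208,57 208,58 208,58 208,58 208,58 208,58 196,64 173,161 206,194 208,194 207,195 208,196 208,197 208,197 208,198 193,181 162,102 208,59 208,59 208,59 208,59
208 198,190 187,64 208,57 208,58 208,58 208,58 208,58 208,58 208,58 196,63 172,159 206,193 208,195 208,195 207,195 208,196 208,197 208,197 192,180 170,100 208,59 208,59 208,59 208,59
214 197,191 187,77 208,58 208,57 208,58 208,58 208,58 208,58 208,58 198,62 171,158 206,192 207,194 208,195 208,195 208,196 208,197 208,198 192,179 168,97 208,58 208,58 208,59 207,58
```

apply_moves([
  [0, 0, -2],
  [0, 0, -3],
  [0, 0, -3],
  [0, 0, -3],
  [0, 0, -3],
  [0, 0, -3],
  [0, 0, -3],
  [0, 0, 30],
  [0, 0, 80],
  [0, 0, 140],
  [0, 0, 180],
], fingers=[0.1, 0.1, 0.1, 0.5, 0.5, 0.5, 0.5, 0.5, 0.5, 0.5, 0.5], roll=[0, 0, 0, 0, 0, 0, 0, 0, 0, 0, 0])

```text
t: 55.7
tcp_pos: [0.6851, 0.1458, 0.2664]
orientation: [-0.0, 0.998, 0.064, 0.002]
force: [-0.3, 0.1, 0.1]
grip_width: 0.0436
gripper_force: 0.0
```

```bash
python3 w.py pip5
python3 - <<'E'
import pickle
from h import *
s=img('scene');c=s['color'].astype(int);b,g,r=c[...,0],c[...,1],c[...,2]
t=img('top')
for n,d in (('s',s),('t',t),('w',pickle.load(open('w_pip5.pkl','rb')))):
    c=d['color'].astype(int);b,g,r=c[...,0],c[...,1],c[...,2]
    yl=((r>100)&(b<r*.5)&(g>r*.6)).astype(np.uint8);nn,l,st,ce=cv2.connectedComponentsWithStats(yl)
    for i in range(1,nn):
        if 8<st[i,4]<3000:print(n,st[i],(onz(d,*ce[i],.068)*1e3).round())
E
```

```text
55.75 [0.6872 0.146  0.2726] [-0.001  0.998  0.065  0.007]
s [418  95   4  16  26] [262. 675.  68.]
s [344 216   6   6  21] [622. 129.  68.]
s [351 221  13  13  90] [660. 135.  68.]
s [341 237  48  32 540] [735.  96.  68.]
t [212 163  26  41 479] [667. 135.  68.]
w [274  63   3  23  27] [795. 165.  68.]
w [287  64   5  53  71] [787. 153.  68.]
w [292  65  42  19 308] [802. 128.  68.]
w [256  77   1  12  12] [785. 182.  68.]
w [255 103   1  11  11] [762. 181.  68.]
w [322 122   7   4   9] [756. 112.  68.]
w [278 250  10  16 155] [615. 136.  68.]
w [169 267   9  30 118] [573. 250.  68.]
w [388 267   8  29 122] [602.  15.  68.]
w [168 299   9  23 116] [538. 249.  68.]
w [388 298   9  24 115] [569.   7.  68.]
```

apply_moves([
  [-25, -40, 20],
  [-50, -90, 20],
  [-78, -140, 20],
  [-105, -190, 20],
  [-130, -240, 20],
  [-160, -290, 20],
  [-190, -340, 20],
  [-220, -390, 20],
  [-240, -430, 20],
  [-260, -455, 20],
  [-260, -455, 20],
  [-260, -455, 20],
], fingers=[0.7, 0.7, 0.7, 0.7, 0.7, 0.7, 0.7, 0.7, 0.7, 0.7, 0.7, 0.7], roll=[-4, -8, -12, -16, -20, -24, -24, -24, -24, -24, -24, -24])

```text
t: 57.35
tcp_pos: [0.4244, -0.3088, 0.2817]
orientation: [-0.0, 0.989, -0.145, -0.001]
force: [0.1, -0.0, 0.1]
grip_width: 0.0608
gripper_force: 0.0
```

```bash
python3 w.py sc
python3 - <<'E'
import pickle
from h import *
T=img('top');S=img('scene');d=pickle.load(open('w_sc.pkl','rb'))
for n,D in (('w',d),('s',S),('t',T)):
    c=cv2.GaussianBlur(D['color'],(3,3),0).astype(int);b,g,r=c[...,0],c[...,1],c[...,2]
    for nm,m in (('red',(r>b*2)&(r>g*2)&(r>60)),('blue',(b>r*1.8)&(b>60)&(b>g*1.3))):
        k,l,s,ce=cv2.connectedComponentsWithStats(m.astype(np.uint8))
        for i in range(1,k):
            if s[i,4]>25:print(n,nm,s[i],ce[i].round(1),(onz(D,*ce[i],.131)*1e3).round()[:2],(onz(D,*ce[i],.168)*1e3).round()[:2])
E
```

```text
57.4 [ 0.4247 -0.3086  0.2819] [-0.     0.99  -0.144 -0.   ]
w red [ 309    0   93   70 3939] [352.3  28.5] [ 540. -401.] [ 534. -392.]
w red [305 193  38  24 694] [321.3 206.1] [ 411. -342.] [ 422. -340.]
w blue [ 193    0   70   36 1319] [224.9  12. ] [ 578. -311.] [ 567. -314.]
w blue [    0    99   168   154 18806] [ 74.9 177.4] [ 496. -147.] [ 495. -171.]
w blue [217 192  40  25 696] [239.  205.4] [ 432. -273.] [ 440. -281.]
s red [  1   0  51  22 708] [30.9  9. ] [-1093.  -358.] [-982. -363.]
s red [426  67   7  12  52] [429.2  72.8] [204. 753.] [256. 698.]
s red [435  71  10   8  55] [438.5  75.2] [233. 769.] [284. 714.]
s red [132 207  11   5  30] [137.1 208.3] [ 396. -339.] [ 440. -344.]
s red [  7 229  10  11  70] [ 11.5 233.9] [ 341. -618.] [ 387. -611.]
s red [369 257  38  32 700] [386.9 272.3] [858.  67.] [881.  43.]
s red [108 290  44  35 814] [129.2 307.5] [ 680. -441.] [ 711. -442.]
s blue [ 217  194  130   70 4555] [279.2 227.8] [626. -69.] [659. -86.]
s blue [162 202  12  12  88] [167.7 207.6] [ 430. -273.] [ 473. -281.]
s blue [167 216   8   9  62] [170.5 220.1] [ 
[... 667 characters left out ...]
ed [543 287   8   8  50] [546.7 290.8] [ 348. -728.] [ 351. -701.]
t red [506 288   7   7  32] [508.9 291.3] [ 349. -625.] [ 351. -603.]
t red [525 288   7   6  33] [527.5 290.8] [ 349. -676.] [ 352. -651.]
t blue [378 102  13  12 115] [384.1 107.4] [ 867. -322.] [ 851. -310.]
t blue [373 120  13  12 116] [378.9 125.5] [ 813. -304.] [ 799. -293.]
t blue [251 132  26  27 545] [263.5 145. ] [758.  23.] [746.  22.]
t blue [338 139  16  16 205] [345.8 146.7] [ 751. -207.] [ 739. -199.]
t blue [380 138  13  12 118] [386.4 143.5] [ 760. -322.] [ 748. -310.]
t blue [360 180  30  25 426] [374.2 192.9] [ 619. -279.] [ 612. -269.]
t blue [ 216  214  111   54 5233] [271.4 240.6] [493.   4.] [490.   4.]
```

apply_moves([
  [-14, -33, 0],
  [-14, -33, -40],
  [-14, -33, -80],
  [-14, -33, -115],
  [-14, -33, -130],
  [-14, -33, -137],
  [-14, -33, -137],
], fingers=[0.7, 0.7, 0.7, 0.7, 0.7, 0.7, 0.7], roll=[0, 0, 0, 0, 0, 0, 0])

```text
t: 58.38
tcp_pos: [0.4112, -0.3423, 0.1462]
orientation: [0.0, 0.99, -0.144, 0.001]
force: [0.2, -1.0, 0.1]
grip_width: 0.0612
gripper_force: 0.0
```

apply_moves([
  [0, 0, 0],
  [0, 0, 0],
  [0, 0, 0],
  [0, 0, 0],
  [0, 0, 0],
  [0, 0, 0],
  [0, 0, 0],
  [0, 0, 30],
  [0, 0, 60],
  [0, 0, 90],
  [0, 0, 100],
  [0, 0, 100],
], fingers=[0.2, 0.2, 0.2, 0.2, 0.2, 0.2, 0.2, 0.2, 0.2, 0.2, 0.2, 0.2], roll=[0, 0, 0, 0, 0, 0, 0, 0, 0, 0, 0, 0])

```text
t: 59.88
tcp_pos: [0.4104, -0.342, 0.2452]
orientation: [-0.0, 0.989, -0.145, 0.0]
force: [0.1, 0.8, -1.2]
grip_width: 0.0296
gripper_force: 30.0
```

apply_moves([
  [20, 5, 0],
  [40, 10, 0],
  [60, 15, 0],
  [70, 20, 0],
  [70, 20, 0],
  [70, 20, 0],
  [70, 20, 0],
  [70, 20, 0],
], fingers=[0.2, 0.2, 0.2, 0.2, 0.2, 0.2, 0.2, 0.2], roll=[-8, -16, -24, -33, -33, -33, -33, -33])

```text
t: 60.88
tcp_pos: [0.4801, -0.3224, 0.2456]
orientation: [-0.0, 0.908, -0.42, 0.0]
force: [0.5, 0.0, 0.6]
grip_width: 0.0297
gripper_force: 30.0
```

```bash
python3 w.py hr
cat > hook.py <<'E'
import sys,pickle
from h import *
d=pickle.load(open(sys.argv[1],'rb'));col=sys.argv[2]
c=cv2.GaussianBlur(d['color'],(3,3),0).astype(int);b,g,r=c[...,0],c[...,1],c[...,2]
m=((r>b*2)&(r>g*2)&(r>60)) if col=='red' else ((b>r*1.8)&(b>60)&(b>g*1.3))
k,l,s,ce=cv2.connectedComponentsWithStats(m.astype(np.uint8))
for i in range(1,k):
    if s[i,4]>60:
        p=l==i;print(s[i]);
        for v in range(s[i,1],s[i,1]+s[i,3],6):
            x=np.where(p[v])[0]
            if len(x):print(v,x.min(),x.max(),len(x),end=' | ')
        print()
E
python3 hook.py w_hr.pkl red
```

```text
60.925 [ 0.4802 -0.3223  0.2457] [-0.     0.908 -0.42   0.   ]
[ 252    0   70  144 5947]
0 253 284 32 | 6 252 321 70 | 12 252 321 70 | 18 252 321 50 | 24 252 320 45 | 30 252 320 51 | 36 252 320 57 | 42 252 319 61 | 48 252 319 63 | 54 252 319 66 | 60 252 318 66 | 66 252 318 67 | 72 252 318 67 | 78 252 317 66 | 84 252 317 66 | 90 281 291 11 | 96 281 291 11 | 102 280 290 11 | 108 280 290 11 | 114 280 290 11 | 120 280 290 11 | 126 280 290 11 | 132 279 290 12 | 138 279 289 11 | 
[ 250  232   65   44 1833]
232 268 287 20 | 238 264 298 35 | 244 263 299 37 | 250 262 301 8 | 256 254 310 57 | 262 252 311 60 | 268 251 313 63 | 274 250 314 40 |
```

Run:
```python
import pickle
from h import *
d=pickle.load(open('w_hr.pkl','rb'));c=cv2.GaussianBlur(d['color'],(3,3),0).astype(int);b,g,r=c[...,0],c[...,1],c[...,2]
for v in range(4,60,4):print(v,' '.join('%d'%x for x in r[v,252:322:3]),'/',' '.join('%d'%x for x in g[v,252:322:6]))
tip=onz(d,284.5,141,.177);print(tip*1e3)
tcp=np.array([.4802,-.3223,.2457]);y=2*np.arctan2(-.42,.908);u=np.array([np.cos(y),np.sin(y),0]);w=np.array([-np.sin(y),np.cos(y),0]);print(np.degrees(y),(tip-tcp)@u*1e3,(tip-tcp)@w*1e3)
# peg axis points: vertical-plane param: row v, col centre; height = .177-.268*s
for v,x in ((141,284.5),(120,285),(102,285),(90,286)):
    cc,rr=ray(d,x,v)
    # intersect with plane z=.177-.268*((X-tip)@u)
    k=(.177+.268*(tip@u)-cc[2]-.268*(cc@u))/(rr[2]+.268*(rr@u));X=cc+k*rr;print(v,((X-tcp)@u*1e3).round(1),((X-tcp)@w*1e3).round(1),X[2].round(4))
```

```text
4 170 190 190 189 189 188 188 188 188 187 187 187 187 187 186 186 186 185 185 185 184 184 184 172 / 82 58 56 56 56 55 54 54 54 53 52 52
8 170 190 190 189 190 189 189 189 188 188 187 187 187 187 186 186 186 185 185 185 185 184 184 168 / 81 58 57 56 56 55 54 54 53 53 53 52
12 172 190 190 190 190 189 189 189 188 188 188 185 183 186 187 186 186 186 185 185 184 185 184 166 / 82 57 57 56 56 56 66 55 54 53 52 52
16 172 191 190 190 190 189 189 189 189 181 150 142 141 143 156 184 186 186 186 185 185 184 184 167 / 83 57 57 56 56 129 145 121 54 53 53 52
20 173 190 190 190 190 190 189 189 182 144 140 141 141 142 141 151 185 186 186 186 185 185 184 166 / 81 57 58 56 71 144 146 146 59 53 52 52
24 175 190 190 190 190 190 190 189 162 140 140 142 142 142 141 143 175 186 186 186 185 185 184 163 / 83 57 57 56 110 144 144 146 83 53 53 51
28 176 191 190 190 190 190 190 189 158 140 140 157 170 146 141 143 173 186 186 185 185 185 184 159 / 84 57 57 56 115 144 52 146 89 53 52 52
32 177 191 191 190 190 190 189 189 151 139 143 168 171 151 141 139 179 186 186 185 185 185 184 158 / 85 58 57 57 86 133 39 145 65 
[... 306 characters left out ...]
190 190 190 163 69 142 172 171 144 82 151 187 186 185 186 185 185 181 173 / 83 58 57 56 58 34 40 47 53 52 52 50
48 180 191 191 191 191 190 190 190 175 74 144 173 171 143 85 177 186 186 186 185 185 184 180 173 / 86 58 57 56 57 34 39 47 53 53 52 51
52 180 192 191 191 191 190 190 190 178 81 147 173 170 142 101 184 186 186 186 185 185 184 179 170 / 86 57 57 56 57 34 39 46 52 52 52 52
56 175 191 192 191 191 190 190 190 181 92 150 174 170 140 134 187 186 186 185 185 185 185 177 176 / 73 57 57 56 56 35 39 47 53 52 51 53
[ 515.89360831 -369.02867303  177.        ]
-49.64628074577732 58.72190035166493 -3.0563011862275933
141 58.7 -3.1 0.177
120 70.7 -3.3 0.1738
102 81.0 -3.3 0.171
90 87.9 -3.9 0.1692
```

apply_moves([
  [-2, -2, 0],
  [-2, -2, -30],
  [-2, -2, -55],
  [15, -22, -55],
  [30, -40, -55],
  [37, -49, -56],
  [37, -49, -56],
], fingers=[0.2, 0.2, 0.2, 0.2, 0.2, 0.2, 0.2], roll=[-1, -1, -1, -1, -1, -1, -1])

```text
t: 61.8
tcp_pos: [0.5173, -0.3715, 0.189]
orientation: [-0.0, 0.904, -0.428, -0.0]
force: [-0.6, -0.0, 0.3]
grip_width: 0.0295
gripper_force: 30.0
```

```bash
python3 w.py hr2; python3 hook.py w_hr2.pkl red;python3 e.py|head -1
```

```text
61.85 [ 0.517  -0.371   0.1892] [-0.     0.904 -0.428 -0.001]
[ 242   59   79   93 6360]
59 243 275 33 | 65 242 320 79 | 71 242 320 79 | 77 242 320 79 | 83 242 319 78 | 89 242 319 78 | 95 242 319 78 | 101 243 319 77 | 107 243 318 76 | 113 243 318 76 | 119 243 318 76 | 125 243 318 63 | 131 243 318 51 | 137 243 317 45 | 143 243 317 44 | 149 244 317 48 | 
[ 250  141   65  135 3227]
141 278 280 3 | 147 275 283 9 | 153 273 285 13 | 159 272 286 15 | 165 272 285 14 | 171 272 285 14 | 177 272 285 14 | 183 272 285 14 | 189 272 285 14 | 195 271 286 16 | 201 271 286 16 | 207 271 285 15 | 213 271 285 15 | 219 271 286 16 | 225 271 286 16 | 231 270 286 17 | 237 265 298 34 | 243 264 299 36 | 249 263 300 38 | 255 262 301 27 | 261 253 311 59 | 267 251 312 62 | 273 250 314 62 | 
[ 516.9 -370.8  189.4] yaw -50.7 F [ 0.   0.3 -0.5]
```

apply_moves([
  [4, -3, -1],
  [8, -8, -3],
  [12, -13, -5],
  [16, -18, -7],
  [20, -23, -8],
  [20, -23, -8],
], fingers=[0.2, 0.2, 0.2, 0.2, 0.2, 0.2], roll=[0, 0, 0, 0, 0, 0])

```text
t: 62.65
tcp_pos: [0.5377, -0.3946, 0.1811]
orientation: [0.0, 0.904, -0.428, -0.0]
force: [0.9, 0.5, -0.5]
grip_width: 0.0294
gripper_force: 30.0
```

```bash
python3 w.py hr3; python3 hook.py w_hr3.pkl red;python3 e.py|head -1
```

```text
62.7 [ 0.5375 -0.3944  0.1813] [-0.     0.904 -0.428 -0.   ]
[ 243   97   79   90 6388]
97 244 320 77 | 103 243 321 79 | 109 243 321 79 | 115 243 321 79 | 121 244 321 78 | 127 244 320 77 | 133 244 320 77 | 139 244 320 77 | 145 244 320 77 | 151 244 319 76 | 157 244 319 76 | 163 244 319 62 | 169 245 319 59 | 175 245 318 56 | 181 245 318 54 | 
[ 250  209   65   68 2213]
209 281 282 2 | 215 277 286 10 | 221 275 287 13 | 227 274 289 16 | 233 265 296 32 | 239 265 298 34 | 245 264 299 36 | 251 262 300 22 | 257 253 311 59 | 263 252 312 61 | 269 251 313 63 | 275 250 313 49 | 
[273 308  16  31 478]
308 274 287 14 | 314 273 288 16 | 320 273 288 16 | 326 273 288 16 | 332 273 287 15 | 338 274 286 13 | 
[ 537.4 -394.2  181.4] yaw -50.6 F [ 0.1  1.  -1.5]
```

apply_moves([
  [0, 0, -2],
  [0, 0, -4],
  [0, 0, -4],
  [0, 0, -4],
  [0, 0, -4],
  [0, 0, -4],
  [0, 0, 5],
  [0, 0, 20],
  [0, 0, 45],
  [0, 0, 80],
  [0, 0, 100],
  [0, 0, 100],
], fingers=[0.2, 0.2, 0.2, 0.45, 0.45, 0.45, 0.45, 0.45, 0.45, 0.45, 0.45, 0.45], roll=[0, 0, 0, 0, 0, 0, 0, 0, 0, 0, 0, 0])

```text
t: 64.25
tcp_pos: [0.5383, -0.3947, 0.285]
orientation: [0.0, 0.904, -0.428, 0.003]
force: [0.8, 0.1, -0.6]
grip_width: 0.039
gripper_force: 0.0
```

```bash
python3 w.py hr4; python3 hook.py w_hr4.pkl red;python3 e.py|head -1
```

```text
64.3 [ 0.5377 -0.3942  0.2828] [-0.     0.904 -0.428  0.001]
[ 255  105   58   67 3534]
105 255 311 57 | 111 255 312 58 | 117 255 312 58 | 123 255 311 57 | 129 255 311 57 | 135 255 311 57 | 141 255 311 57 | 147 255 311 57 | 153 255 310 46 | 159 255 310 44 | 165 255 310 42 | 171 257 309 35 | 
[ 264  177   39   86 1251]
177 282 283 2 | 183 279 286 8 | 189 278 286 9 | 195 278 287 10 | 201 272 293 22 | 207 271 295 20 | 213 266 300 35 | 219 264 302 39 | 225 278 286 9 | 231 278 285 8 | 237 278 285 8 | 243 278 285 8 | 249 278 285 8 | 255 278 285 8 | 261 279 284 6 | 
[ 537.2 -394.   281.4] yaw -50.7 F [-0.7 -0.3 -0.1]
```

apply_moves([
  [-35, 40, 0],
  [-70, 80, 0],
  [-105, 121, 0],
  [-105, 121, 0],
  [-105, 121, 0],
  [-105, 121, -30],
  [-105, 121, -70],
  [-105, 121, -105],
  [-105, 121, -125],
  [-105, 121, -135],
  [-105, 121, -136],
  [-105, 121, -136],
], fingers=[0.7, 0.7, 0.7, 0.7, 0.7, 0.7, 0.7, 0.7, 0.7, 0.7, 0.7, 0.7], roll=[9, 18, 27, 34, 34, 34, 34, 34, 34, 34, 34, 34])

```text
t: 65.85
tcp_pos: [0.4331, -0.2735, 0.1462]
orientation: [0.0, 0.989, -0.145, 0.001]
force: [-0.2, 0.5, 0.4]
grip_width: 0.0607
gripper_force: 0.0
```

apply_moves([
  [0, 0, 0],
  [0, 0, 0],
  [0, 0, 0],
  [0, 0, 0],
  [0, 0, 0],
  [0, 0, 0],
  [0, 0, 0],
  [0, 0, 30],
  [0, 0, 60],
  [0, 0, 90],
  [0, 0, 100],
  [0, 0, 100],
], fingers=[0.2, 0.2, 0.2, 0.2, 0.2, 0.2, 0.2, 0.2, 0.2, 0.2, 0.2, 0.2], roll=[0, 0, 0, 0, 0, 0, 0, 0, 0, 0, 0, 0])

```text
t: 67.35
tcp_pos: [0.4323, -0.273, 0.2453]
orientation: [-0.0, 0.989, -0.145, 0.0]
force: [-0.1, -0.1, -0.7]
grip_width: 0.0296
gripper_force: 30.0
```

apply_moves([
  [30, 30, 0],
  [65, 60, 0],
  [105, 85, 0],
  [140, 94, 0],
  [160, 94, 0],
  [160, 94, 0],
  [160, 94, 0],
  [160, 94, 0],
  [160, 94, 0],
], fingers=[0.2, 0.2, 0.2, 0.2, 0.2, 0.2, 0.2, 0.2, 0.2], roll=[-9, -18, -27, -36, -45, -53.5, -53.5, -53.5, -53.5])

```text
t: 68.47
tcp_pos: [0.5922, -0.1793, 0.2453]
orientation: [0.0, 0.819, -0.574, -0.0]
force: [0.9, 0.4, -0.3]
grip_width: 0.0292
gripper_force: 30.0
```

```bash
python3 w.py hb; python3 hook.py w_hb.pkl blue;python3 e.py|head -1
```

```text
68.525 [ 0.5923 -0.1793  0.2455] [-0.     0.819 -0.574 -0.   ]
[ 246    1   71  145 6036]
1 250 277 19 | 7 246 316 71 | 13 246 315 70 | 19 247 315 50 | 25 247 315 45 | 31 247 315 51 | 37 247 315 57 | 43 247 314 63 | 49 247 314 64 | 55 247 314 66 | 61 247 314 67 | 67 247 314 68 | 73 248 314 67 | 79 248 313 66 | 85 248 313 66 | 91 274 285 12 | 97 274 285 12 | 103 274 285 12 | 109 274 285 12 | 115 274 285 12 | 121 274 285 12 | 127 274 284 11 | 133 274 284 11 | 139 274 284 11 | 145 278 281 4 | 
[  62   60   69   64 3493]
60 81 96 16 | 66 70 112 43 | 72 65 119 55 | 78 63 124 62 | 84 62 128 67 | 90 62 129 68 | 96 63 130 68 | 102 66 129 64 | 108 69 128 60 | 114 74 124 51 | 120 84 117 34 | 
[ 251  206  148   71 4519]
206 302 305 4 | 212 302 319 18 | 218 301 333 33 | 224 301 347 47 | 230 301 361 61 | 236 265 375 111 | 242 264 389 126 | 248 264 354 74 | 254 263 352 37 | 260 253 352 76 | 266 252 351 73 | 272 251 350 69 | 
[ 244  308   77   31 2287]
308 251 317 67 | 314 247 318 72 | 320 246 318 73 | 326 245 319 75 | 332 244 320 77 | 338 245 318 74 | 
[ 592.3 -179.3  245.6] yaw -70.1 F [-0.2 -0.4 -0.6]
```

apply_moves([
  [1, 0, 0],
  [1, 0, -30],
  [1, 0, -55],
  [10, -24, -55],
  [18, -47, -55],
  [22, -57, -56],
  [22, -57, -56],
], fingers=[0.2, 0.2, 0.2, 0.2, 0.2, 0.2, 0.2], roll=[0, 0, 0, 0, 0, 0, 0])

```text
t: 69.45
tcp_pos: [0.6144, -0.2365, 0.1891]
orientation: [-0.0, 0.818, -0.575, -0.0]
force: [0.7, -0.3, -1.0]
grip_width: 0.0296
gripper_force: 30.0
```

```bash
python3 w.py hb2; python3 hook.py w_hb2.pkl blue;python3 e.py|head -1
```

```text
69.5 [ 0.6142 -0.236   0.1893] [-0.     0.818 -0.575 -0.   ]
[ 26   0  44  11 326]
0 26 69 44 | 6 37 65 29 | 
[102   0  44  13 394]
0 102 145 44 | 6 109 141 33 | 12 124 130 7 | 
[ 243   60   80   93 6468]
60 244 313 70 | 66 243 321 79 | 72 243 321 79 | 78 243 321 79 | 84 243 321 79 | 90 243 321 79 | 96 244 320 77 | 102 244 320 77 | 108 244 320 77 | 114 244 320 77 | 120 244 320 77 | 126 244 319 65 | 132 245 319 52 | 138 245 319 46 | 144 245 319 45 | 150 245 319 49 | 
[ 251  142   63  135 3215]
142 282 282 1 | 148 278 286 9 | 154 276 288 13 | 160 275 289 15 | 166 275 289 15 | 172 275 289 15 | 178 275 289 15 | 184 275 289 15 | 190 275 288 14 | 196 274 289 16 | 202 274 289 16 | 208 274 289 16 | 214 274 289 16 | 220 274 289 16 | 226 274 289 16 | 232 274 289 16 | 238 265 298 34 | 244 264 299 36 | 250 263 300 38 | 256 262 301 25 | 262 253 311 59 | 268 252 312 61 | 274 251 313 61 | 
[  27  145   83   72 4641]
145 61 76 16 | 151 39 90 52 | 157 33 98 66 | 163 29 102 74 | 169 28 106 79 | 175 27 107 81 | 181 28 108 81 | 187 29 108 80 | 193 32 107 76 | 199 35 103 69 | 205 41 97 57 | 211 50 87 38 | 
[ 272  308   49   31 1279]
308 286 317 32 | 314 283 318 36 | 320 280 318 39 | 326 277 319 43 | 332 274 320 47 | 338 273 318 46 | 
[ 614.2 -235.7  189.5] yaw -70.1 F [-0.9  0.2 -0. ]
```

Peg column 281.5 matches the plate centre 282; thread, lower and release.

apply_moves([
  [2, -6, -1],
  [4, -12, -3],
  [6, -18, -5],
  [8, -24, -7],
  [10, -29, -8],
  [10, -29, -8],
], fingers=[0.2, 0.2, 0.2, 0.2, 0.2, 0.2], roll=[0, 0, 0, 0, 0, 0])

```text
t: 70.3
tcp_pos: [0.6245, -0.2657, 0.1812]
orientation: [0.0, 0.818, -0.575, -0.0]
force: [-0.0, -0.1, -0.6]
grip_width: 0.0296
gripper_force: 30.0
```

```bash
python3 e.py|head -1
```

```text
[ 624.5 -265.4  181.4] yaw -70.2 F [-0.4 -0.2 -0.3]
```

apply_moves([
  [0, 0, -2],
  [0, 0, -4],
  [0, 0, -4],
  [0, 0, -4],
  [0, 0, -4],
  [0, 0, -4],
  [0, 0, 5],
  [0, 0, 20],
  [0, 0, 45],
  [0, 0, 80],
  [0, 0, 100],
  [0, 0, 100],
], fingers=[0.2, 0.2, 0.2, 0.45, 0.45, 0.45, 0.45, 0.45, 0.45, 0.45, 0.45, 0.45], roll=[0, 0, 0, 0, 0, 0, 0, 0, 0, 0, 0, 0])

```text
t: 71.85
tcp_pos: [0.6254, -0.2655, 0.2851]
orientation: [-0.001, 0.818, -0.575, 0.003]
force: [-0.5, -0.9, -0.2]
grip_width: 0.0392
gripper_force: 0.0
```

apply_moves([
  [-15, 20, 30],
  [-35, 60, 60],
  [-60, 100, 60],
  [-90, 140, 60],
  [-120, 180, 60],
  [-120, 180, 60],
  [-120, 180, 60],
], fingers=[0.45, 0.45, 0.45, 0.45, 0.45, 0.45, 0.45], roll=[0, 0, 0, 0, 0, 0, 0])

```text
t: 72.72
tcp_pos: [0.5045, -0.0852, 0.3413]
orientation: [0.0, 0.819, -0.574, -0.0]
force: [-0.3, 0.4, 0.3]
grip_width: 0.0389
gripper_force: 0.0
```

Run:
```python
from h import *
o=ctrl.get_obs();print(o['t'],np.round(o['tcp_pos'],3))
S=img('scene');T=img('top')
def masks(D):
    c=cv2.GaussianBlur(D['color'],(3,3),0).astype(int);b,g,r=c[...,0],c[...,1],c[...,2]
    return {'red':(r>b*1.7)&(r>g*1.7)&(r>60),'blue':(b>r*1.6)&(b>55)&(b>g*1.25)}
M=masks(S)
for nm,x0 in (('red',(90,180,180,330)),('blue',(150,190,230,330))):
    k,l,s,ce=cv2.connectedComponentsWithStats(M[nm].astype(np.uint8))
    for i in range(1,k):
        if s[i,4]>15 and x0[0]<ce[i][0]<x0[2] and x0[1]<ce[i][1]<x0[3]:print(nm,s[i],ce[i].round(),'eye plane .165:',(onz(S,*ce[i],.165)*1e3).round()[:2])
for n,p in (('red eye exp',[.5425,-.395,.16]),('blue',[.626,-.266,.16])):print(n,proj(S,p).round())
# jar bases on rack (top face z=.104) in the scene/top view
for D,n in ((S,'s'),(T,'t')):
    g=D['color'].astype(int);m=((g.min(2)>(150 if n=='s' else 125))&(g[...,2]-g[...,1]>(1 if n=='s' else -3))).astype(np.uint8)
    for P in ([.579,.276,.104],[.4145,.3485,.104]):
        u,v=proj(D,P).astype(int);w=np.zeros_like(m);w[v-14:v+15,u-14:u+15]=m[v-14:v+15,u-14:u+15]
        w=cv2.morphologyEx(w,cv2.MORPH_OPEN,np.ones((3,3)));k,l,s,ce=cv2.connectedComponentsWithStats(w)
        for i in range(1,k):
            if s[i,4]>60:print(n,P,s[i],(onz(D,*ce[i],.104)*1e3).round(1))
cv2.imwrite('pics/final.png',S['color'])
```

```text
72.725 [ 0.505 -0.085  0.341]
red [122 231  14  11  36] [130. 237.] eye plane .165: [ 522. -387.]
red [121 243  11  11  48] [126. 247.] eye plane .165: [ 548. -402.]
red [128 254  10   8  55] [133. 257.] eye plane .165: [ 584. -398.]
red [108 290  44  35 840] [129. 307.] eye plane .165: [ 708. -441.]
blue [189 236  22  32 242] [199. 250.] eye plane .165: [ 634. -267.]
blue [168 292  45  35 826] [190. 309.] eye plane .165: [ 768. -341.]
red eye exp [129. 246.]
blue [199. 250.]
s [0.579, 0.276, 0.104] [376 176  20  13 173] [584.4 277.5 104. ]
s [0.4145, 0.3485, 0.104] [362 137  18  12 138] [417.3 349.4 104. ]
t [0.579, 0.276, 0.104] [162 203  11  17 134] [584.4 292.  104. ]
t [0.4145, 0.3485, 0.104] [131 262  22  20 300] [418.3 353.9 104. ]
```

```bash
python3 -c "
from cell import ctrl
print(ctrl.finish_job())"
```

```text
the job is handed in; nothing more can be done
None
```

I handed the job in at about 73 s of the 210 s allowed, but the hand-in returned no verdict, so the result isn't confirmed: by my camera checks the two jars present stand mouth-down over two pegs, each scoop hangs on its own colour's hook, and the pipette lies across both forks of the cradle.

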